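Draw the locker bolt with the pull hook

TASK

The sliding panel at the back of the low wire-topped locker is held by a bolt too deep inside for a hand. Pick up the pull hook by its wooden handle, reach it in through the locker's open front and draw the bolt fully back towards you by its knob, touching the bolt with nothing but the hook. Then lay the hook gently down flat on the bench outside the locker and let go, leaving the screw jar and the red pliers to the right where they are.

Things in the scene. Friction and masses are not known exactly. Their poses are not given: they have to be found in the camera images.
- hook_grip (a point): Centre of the pull hook's flat-sided wooden handle, 100 long (x), 26 wide (y), 28 high; grasp here. It lies flat, this point 14 mm above the bench. Axes: x along the rod towards the hooked end, y to the side the prong points to, z up. A straight 10 mm steel rod runs on at mid-height from the handle's end (x = 50) to x = 210. Mass about 0.16 kg, balance point about 40 mm ahead (x) of here.
- hook_prong (a point): Middle of the hook's prong, at (210, 22.5, 0) mm in the axes of hook_grip; same axes. At x = 210 the rod turns square into this prong, 10 mm thick, towards +y; its tip (centre line y = 45) is bent back 8 mm towards the handle (tip's end at x = 197). The gap between rod and tip is 35 mm. All lies in one plane.
- locker: Low plywood locker, fixed, topped by a wire grid. Origin: middle of its front edge, on the bench; x into the locker, y to its left, z up. 240 wide, 165 deep, 133 high. Open front: clear y = -108..108 mm, z = 12 (floor) to 125 (wires). Steel back panel at x = 141, with parts up to 4 mm proud. The bolt lies on the floor along y = 0 in two guides, 28 wide, up to z = 40, at x = 23..35 and 101..113.
- bolt_knob (a point): Point on the axis of the bolt's upright knob post, 66 mm above the bench, in the middle of the length to hook. Axes as the locker's. The post is 14 mm in diameter from z = 40 to 82, with a 21 mm wide rounded cap from there to z = 94. With the bolt shut the post's axis stands 85 mm inside the front edge, at y = 0.
- bolt (a joint): Travel of the bolt in m: 0 = fully shut (tongue through the back panel), 0.040 = fully drawn towards the locker's front, against its stop. The post moves with it, straight along the locker's -x. It slides with about 3 N of friction and stays where it is left.
- jar: Bystander: clear screw jar with a dark lid, 60 in diameter, 76 high, standing; origin at the centre of its underside.
- pliers: Bystander: pliers with red handles, 180x60x18, lying flat; origin at the centre of the underside.

How it is judged:
By the outcome, as a careful person would: the job done as asked, in the order asked, and still so for the second after the job is handed in, with the robot touching nothing.
It also fails if it takes over 54 s, if anything falls off the work surface, if the arm or the gripper's body presses on something with over 40 N, if the wrist force passes 120 N, or if a joint passes its speed limit or range.

ROBOT

A 7-joint arm with a two-finger parallel gripper is mounted at the origin on a cart in front of the work surface, level with it; the furniture and walls round the work are solid. World frame = base frame: x ahead of the robot, y to its left, z up, the work surface at z = 0. Lengths are in m, angles in degrees, forces in N, time in s.
With the tool pointing down it reaches from about 0.4 to 0.875 m from the base axis. Payload 19.3 kg.
Tool frame: the origin (TCP) lies midway between the tips of the shut fingers; the grasp point (between the pads) lies 19 mm behind it (arm.tcp_to_grasp is the distance from the TCP to the grasp point, in m); x points along the fingers, z is the direction in which the jaws open and shut, and the axes are right-handed (so a half turn about x gives the same grasp; the last joint's range is limited). The gripper opens to 85 mm and grips with 20 to 120 N. Pads are 22 mm wide; open, the fingers measure 114 mm over their backs; the gripper's body (76 mm by 85 mm) begins 54 mm behind the grasp point. The pads swing forward as they close: fully open they stand 13 mm farther back than shut.
Start: joints at [64.332, 29.874, -2.08, 91.645, 1.215, 58.505, -6.463], TCP at [0.231, -0.581, 0.231] pointing down, gripper open.
Joint ranges: [-166.77, 166.77], [-17.47, 122.26], [-85.68, 81.53], [9.62, 139.38], [-72.42, 252.41], [9.2, 110.78], [-144.41, 144.41]. Speed limits (degrees/s): [108.29, 108.29, 136.94, 136.94, 172.46, 172.46, 172.46].

INTERFACE

Orientations are given as [roll, pitch, yaw] about the fixed x, y, z axes, in that order (R = Rz(yaw) Ry(pitch) Rx(roll)).
In Python, from rig import arm gives the robot as it stands.
- The arm moves only by the tool play_rows, never from a script. Its argument "moves" is text: rows parted by semicolons, each of 5 numbers parted by spaces: the shift along the world's x, y, z in mm, then the turn about the world's z in degrees, then the opening, from 0 (shut) to 1 (fully open). In form: x y z yaw fingers; .... A call has exactly 5 rows; each row shifts and turns the pose as measured when the row begins; what a row does not reach is not made up. A row lasts 1/10 s, in which the tool goes at most 50 mm and 8.59 degrees, less where a joint would pass 70% of its speed; a pose out of reach is approached as far as the arm can. A call is refused whole if a number of a shift passes 50 or a number of a turn 8.59, either way. A call with a gripper value outside its range is refused whole. The fingers move at their own pace and stop on an object; the grip force is fixed at half the most. Time passes only in rows, so rows that do not move let the fingers close, or fill a call up. It gives the time, the measured TCP pose, the force and the opening at its end, in the units of the state.
- arm.read_state(): the state, without advancing time (a new reading comes with each control period).
- arm.grab_frame(name): name is "scene" or "top"; returns the picture (384x512x3 uint8, red, green, blue); there is no depth.
- arm.calibration(name): a dict with "mtx" (3x3 intrinsics, pixels), "dist" ([k1, k2, p1, p2, k3] as OpenCV has them; the pictures are not rectified), "extrinsics" (4x4, takes a point from camera to world coordinates). Camera axes: x right, y down, z forward; pixel columns grow to the right and rows downward; lengths in m; the calibration is good to about 2 mm. A picture is of the moment at which its call begins. calibration takes no time and is no camera call.
- arm.close_job(): hands the job in, once; it reports no verdict.
Trained networks look in the newest picture that a camera, given by its name, has taken for a name from the list of things; names that differ only in an ending like _2 or _b are one class to them, and where a whole thing is asked for, a point or a joint stands for the part that bears it (a point fixed in the world has none). Each returns a list of dicts, best first, with "confidence" (0 to 1); they miss things now and then, are a little off and sometimes report something else, mostly with a low value. They report only what shows in the picture. A call takes as long as a camera call.
- arm.regions_of(target, camera): "mask" (384x512 bool, what is visible of it) and "box" ([centre column, centre row, width, height] in pixels, round what is visible of it).
- arm.place_of(target, camera): "location" ([column, row] in pixels: a listed point, or the origin of a listed thing).
The state is a dict: "time": time; "joints": joint angles; "dq": joint speeds; "tau": joint torques, N m; "tool_pos": TCP position; "tool_rot": TCP orientation; "ft_force": force on the tool from outside, world axes, zero at the start; "wrist_torque": the same for the moment, N m; "gripper_width": opening from 0.0 (shut) to 1.0 (fully open).
Only numpy, scipy, OpenCV 4.12 (cv2) and the standard library are available. Lean on these libraries where they do the work, as an engineer would, in place of code of your own. Each camera call takes 0.05 s, during which the arm holds its last target.

## Working session

There is one attempt and no reset: what is moved stays moved. The work goes in short steps, Python scripts to look and compute and a tool call to move; the robot and the scene stay as the last step left them, time stands still between calls to the robot, and variables do not carry over. Pictures are saved under pics/ and viewed, and the job is handed in when it is done.

Besides the shell and the picture viewer there is one more tool, called after "Emit:" by a JSON object that holds its "name" and its "arguments", one argument or row to a line. play_rows: Moves the arm, as the interface text tells. Its arguments: {"type":"object","properties":{"moves":{"type":"string"}},"required":["moves"]}

```bash
ls; mkdir -p pics; cat > h.py <<'E'
import numpy as np,cv2
from rig import arm
def ray(name,px):
    c=arm.calibration(name);K=np.array(c["mtx"],float);d=np.array(c["dist"],float);T=np.array(c["extrinsics"])
    p=cv2.undistortPoints(np.array(px,float).reshape(-1,1,2),K,d).reshape(-1,2)
    v=np.c_[p,np.ones(len(p))]@T[:3,:3].T
    return T[:3,3],v
def at(name,px,z):
    o,v=ray(name,px);return o+v*((z-o[2])/v[:,2])[:,None]
def proj(name,P):
    c=arm.calibration(name);K=np.array(c["mtx"],float);d=np.array(c["dist"],float);T=np.linalg.inv(np.array(c["extrinsics"]))
    r,_=cv2.Rodrigues(T[:3,:3]);return cv2.projectPoints(np.array(P,float).reshape(-1,1,3),r,T[:3,3],K,d)[0].reshape(-1,2)
def snap(name,fn,pts=None):
    im=arm.grab_frame(name)[:,:,::-1].copy();im=np.ascontiguousarray(im)
    if pts is not None:
        for p in proj(name,pts): cv2.circle(im,tuple(int(round(a)) for a in p),2,(255,0,255),-1)
    cv2.imwrite("pics/"+fn,cv2.resize(im,(768,576)));return im
E
python3 - <<'E'
from h import *
s=arm.read_state();print({k:np.round(v,3) for k,v in s.items()})
for n in("scene","top"):
    snap(n,n+"0.png");T=np.array(arm.calibration(n)["extrinsics"]);print(n,T.round(3).tolist())
Z=dict(hook_grip=.014,hook_prong=.014,locker=0,bolt_knob=.066,jar=0,pliers=0)
for n in("scene","top"):
    for t,z in Z.items():
        for r in arm.place_of(t,n)[:2]:
            print(n,t,round(r["confidence"],2),np.round(r["location"],1),at(n,[r["location"]],z)[0].round(4))
print(arm.read_state()["time"])
E
```

```text
pics
{'time': np.float64(0.0), 'joints': array([64.333, 29.91 , -2.081, 91.674,  1.216, 58.507, -6.463]), 'dq': array([-0.029, -0.152, -0.068,  0.033, -0.025,  0.028,  0.022]), 'tau': array([ 1.0000e-03, -9.2711e+01,  1.9800e+00, -3.6994e+01,  1.8000e-02,
        8.0000e-03,  0.0000e+00]), 'tool_pos': array([ 0.23 , -0.581,  0.231]), 'tool_rot': array([-174.956,   89.931,  116.687]), 'ft_force': array([ 1.145,  0.285, -0.362]), 'wrist_torque': array([-0.043,  0.022, -0.046]), 'gripper_width': np.float64(1.003)}
scene [[-0.834, -0.39, 0.389, 0.003], [-0.551, 0.59, -0.59, 0.901], [0.001, -0.707, -0.708, 1.16], [0.0, 0.0, 0.0, 1.0]]
top [[-0.409, -0.804, 0.431, -0.03], [-0.912, 0.367, -0.181, 0.293], [-0.013, -0.467, -0.884, 1.431], [0.0, 0.0, 0.0, 1.0]]
scene hook_grip 0.69 [243.  261.8] [0.4959 0.2914 0.014 ]
scene hook_prong 0.78 [189.  249.2] [0.6815 0.3532 0.014 ]
scene locker 0.85 [264.4 175.9] [ 0.6744 -0.1078  0.    ]
scene locker 0.73 [243.2 160.2] [ 0.8039 -0.1388  0.    ]
scene bolt_knob 0.42 [241.8 162. ] [ 0.7567 -0.0676  0.066 ]
scene jar 0.77 [311.5 148.2] [ 0.5984 -0.371   0.    ]
scene pliers 0.62 [244.8 161.5] [ 0.7933 -0.1357  0.    ]
scene pliers 0.58 [334.3 150.5] [ 0.5067 -0.4134  0.    ]
top hook_grip 0.69 [200.9 265.1] [0.4865 0.3032 0.014 ]
top hook_grip 0.29 [165.3 225.3] [0.6815 0.3688 0.014 ]
top hook_prong 0.59 [170.7 222.9] [0.6824 0.3478 0.014 ]
top bolt_knob 0.66 [268.1 158.5] [ 0.7571 -0.0779  0.066 ]
top jar 0.57 [349.8 167.6] [ 0.6229 -0.3698  0.    ]
top pliers 0.6 [372.6 188.6] [ 0.5052 -0.4016  0.    ]
0.7
```

View pics/scene0.png

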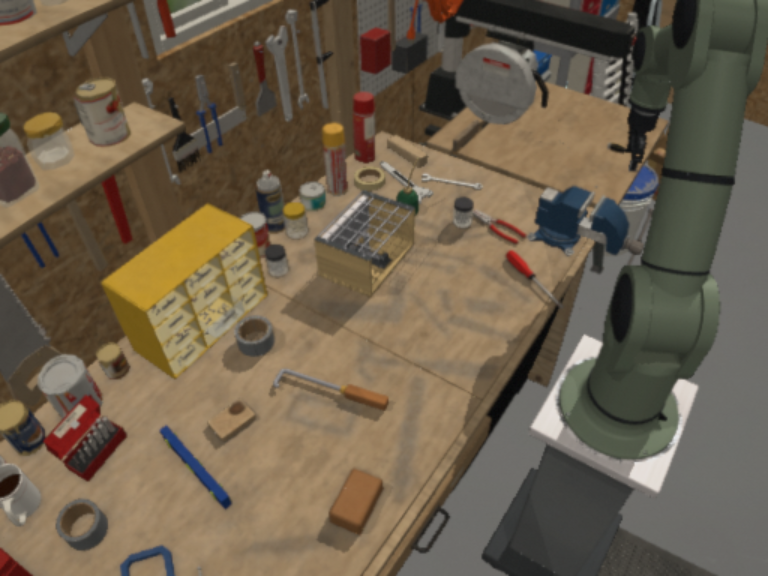

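View pics/top0.png

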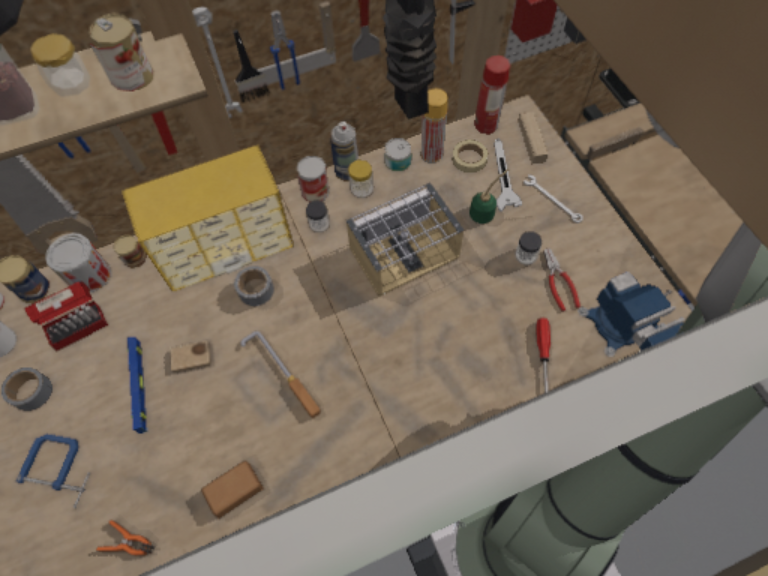

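```bash
python3 - <<'E'
from h import *
for n,hb,lb in(("scene",(170,235,100,50),(205,120,80,80)),("top",(150,210,75,75),(225,115,90,85))):
    im=np.ascontiguousarray(arm.grab_frame(n)[:,:,::-1]);cv2.imwrite(f"pics/raw_{n}.png",im)
    for t,(x,y,w,h) in(("h",hb),("l",lb)):
        cv2.imwrite(f"pics/{n}_{t}.png",cv2.resize(im[y:y+h,x:x+w],None,fx=7,fy=7,interpolation=cv2.INTER_CUBIC))
E
```

```text
(no output)
```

View pics/scene_h.png

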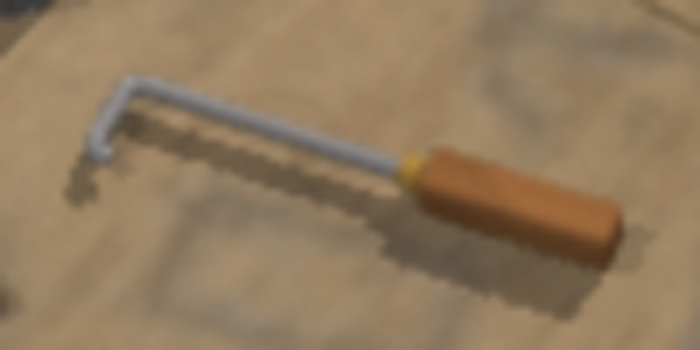

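View pics/top_h.png

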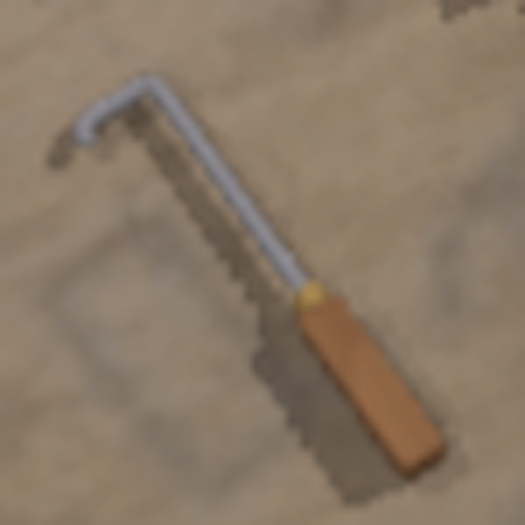

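View pics/scene_l.png

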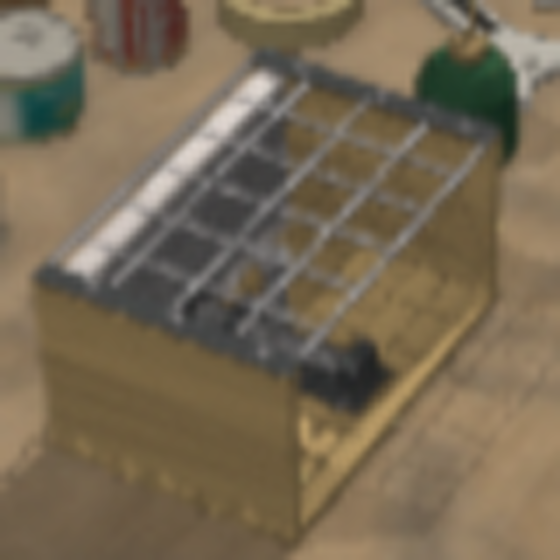

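View pics/top_l.png

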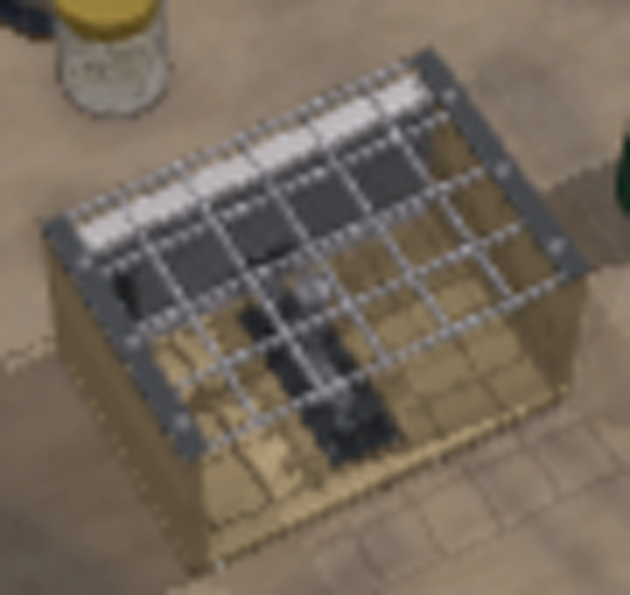

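```bash
cat > fit.py <<'E'
from h import *
from scipy.optimize import least_squares
off=dict(hs=(170,235),ht=(150,210),ls=(205,120),lt=(225,115))
def P(k,u): return (np.array(u,float)+.5)/7-.5+np.array(off[k])
def fit(local,obs,x0,key,z=0):
    def res(p):
        c,s=np.cos(p[2]),np.sin(p[2]);r=[]
        for n in("scene","top"):
            k=key+n[0]
            for a,u in obs[n].items():
                l=np.array(local[a]);w=[p[0]+c*l[0]-s*l[1],p[1]+s*l[0]+c*l[1],z+l[2]]
                r+=list(proj(n,[w])[0]-P(k,u))
        return np.array(r)
    f=least_squares(res,x0,loss="soft_l1",x_scale=[.01,.01,.1]);print(key,f.x[:2].round(4),np.degrees(f.x[2]).round(2));
    i=0
    r=res(f.x).reshape(-1,2)
    for n in("scene","top"):
        for a in obs[n]: print(n,a,r[i].round(1));i+=1
    return f.x
L=dict(FLb=(0,.12,0),FRb=(0,-.12,0),FLt=(0,.12,.133),FRt=(0,-.12,.133),BLt=(.165,.12,.133),BRt=(.165,-.12,.133),BLb=(.165,.12,0))
fit(L,dict(scene=dict(FLb=(297,543),FRb=(493,300),FLt=(297,375),FRt=(497,135),BLt=(38,272),BRt=(262,50),BLb=(50,438)),
 top=dict(FLb=(205,575),FRb=(570,395),FLt=(192,460),FRt=(588,275),BLt=(45,225),BRt=(430,48))),[.68,-.1,0.],"l")
H=dict(c=(.21,0,0),t=(.201,.045,0),e=(-.05,0,0),r=(.05,0,0))
fit(H,dict(scene=dict(c=(135,85),t=(95,150),e=(610,235),r=(412,172)),top=dict(c=(148,84),t=(82,137),e=(427,458),r=(315,295))),[.49,.3,.3],"h",.014)
E
python3 fit.py
```

```text
l [ 0.6702 -0.0876] 4.6
scene FLb [0.5 0.8]
scene FRb [ 1.2 -0.5]
scene FLt [-0.6 -0. ]
scene FRt [ 1.3 -1.5]
scene BLt [-0.7  0.4]
scene BRt [-0.1 -1.1]
scene BLb [0.7 1.4]
top FLb [-1.5  0.9]
top FRb [0.2 0.1]
top FLt [-0.7  0. ]
top FRt [ 0.7 -1.5]
top BLt [-0.9 -0.4]
top BRt [ 0.3 -0.8]
h [0.4901 0.297 ] 13.25
scene c [-1.2 -0.8]
scene t [0.8 0.7]
scene e [ 0.7 -0. ]
scene r [1.3 0.3]
top c [-0.4 -1.7]
top t [-0.2 -0.5]
top e [-0.3 -0.4]
top r [-0.2  1. ]
```

```bash
cat >> h.py <<'E'
from scipy.spatial.transform import Rotation as R
def st():
    s=arm.read_state();M=R.from_euler("xyz",s["tool_rot"],degrees=True).as_matrix()
    print("t",round(s["time"],2),"pos",(1000*np.array(s["tool_pos"])).round(1),"x",M[:,0].round(3),"jawyaw",np.degrees(np.arctan2(M[1,2],M[0,2])).round(2),"F",np.round(s["ft_force"],1),"w",round(float(s["gripper_width"]),3),"q",np.round(s["joints"],1))
    return s
def loc(p,o=(.6702,-.0876),yaw=4.6):
    a=np.radians(yaw);p=np.atleast_2d(p).astype(float);c,s=np.cos(a),np.sin(a)
    return np.c_[o[0]+c*p[:,0]-s*p[:,1],o[1]+s*p[:,0]+c*p[:,1],p[:,2]]
E
python3 - <<'E'
from h import *
st()
pts=[]
for x,y in((0,.12),(0,-.12),(.165,.12),(.165,-.12)): pts+=[(x,y,0),(x,y,.133)]
L=np.vstack([loc(pts),loc([(.085,0,.04),(.085,0,.066),(.085,0,.094),(.023,.014,.04),(.023,-.014,.04)])])
H=loc([(x,y,0) for x,y in((-.05,.013),(-.05,-.013),(.05,.013),(.05,-.013),(.05,0),(.13,0),(.21,0),(.21,.045),(.197,.045))],(.4901,.297),13.25);H[:,2]=.014
for n,b in(("scene",(170,120,120,170)),("top",(150,115,170,165))):
    im=cv2.imread(f"pics/raw_{n}.png");im=cv2.resize(im,None,fx=4,fy=4,interpolation=cv2.INTER_CUBIC)
    for p in proj(n,np.vstack([L,H])): cv2.circle(im,tuple(int(round(a)) for a in (p+.5)*4-.5),2,(255,0,255),-1)
    x,y,w,h=[4*v for v in b];cv2.imwrite(f"pics/ov_{n}.png",im[y:y+h,x:x+w][:600])
E
```

```text
t 0.8 pos [ 230.5 -580.9  231.3] x [ 0. -0. -1.] jawyaw -68.36 F [-0.2 -0.1 -0.2] w 1.004 q [64.3 29.9 -2.1 91.6  1.2 58.5 -6.5]
```

View pics/ov_scene.png

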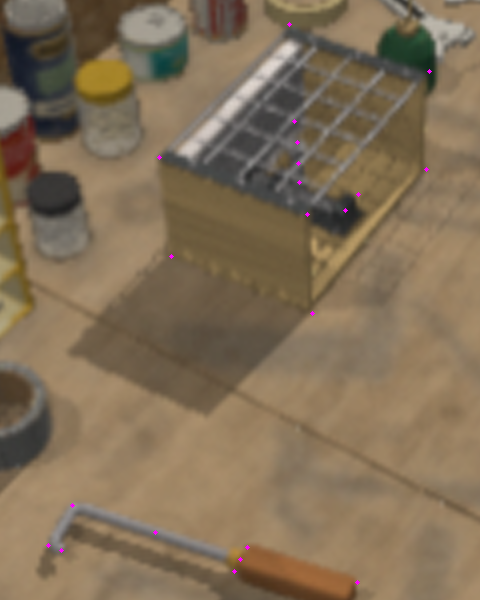

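View pics/ov_top.png

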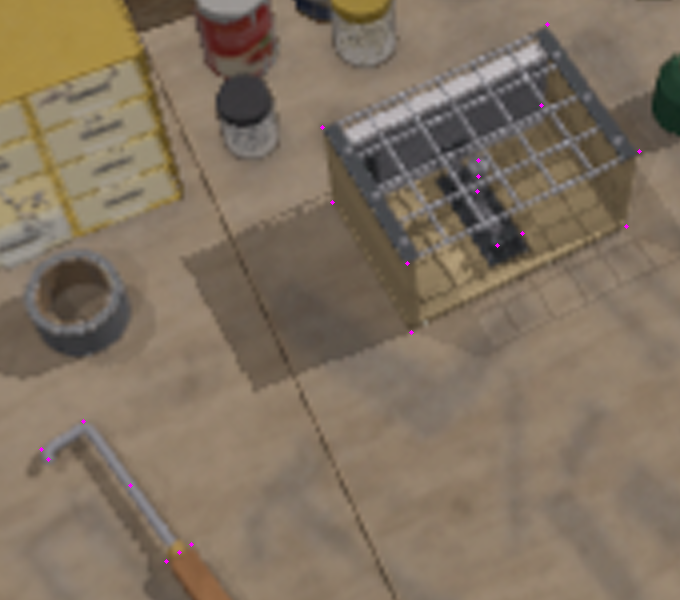

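Emit:
{"name": "play_rows", "arguments": {
  "moves": "24 43 0 -2 1; 24 43 0 -2 1; 24 43 0 -2 1; 24 43 0 -2 1; 24 43 0 0 1"
}}

```text
time: 1.3
tool_pos: [0.3479, -0.3648, 0.2306]
tool_rot: [-37.3, 89.9, -114.6]
ft_force: [1.4, -1.2, 0.3]
gripper_width: 1.003
```

Emit:
{"name": "play_rows", "arguments": {
  "moves": "24 43 0 0 1; 24 43 0 0 1; 24 43 0 0 1; 24 43 0 0 1; 14 47 0 0 1"
}}

```text
time: 1.8
tool_pos: [0.4594, -0.1417, 0.232]
tool_rot: [17.8, 89.7, -59.6]
ft_force: [1.1, -0.0, -0.2]
gripper_width: 0.999
```

Emit:
{"name": "play_rows", "arguments": {
  "moves": "3 48 0 0 1; 3 48 0 0 1; 3 48 0 0 1; 3 48 0 0 1; 3 48 0 0 1"
}}

```text
time: 2.3
tool_pos: [0.4752, 0.1079, 0.2331]
tool_rot: [44.2, 89.6, -33.1]
ft_force: [1.8, -1.0, -0.0]
gripper_width: 0.999
```

Emit:
{"name": "play_rows", "arguments": {
  "moves": "3 48 0 0 1; 4 48 0 0 1; 4 48 0 0 1; 4 48 0 0 1; 0 0 0 0 1"
}}

```text
time: 2.8
tool_pos: [0.488, 0.3141, 0.2339]
tool_rot: [73.9, 89.6, -3.1]
ft_force: [-0.8, -0.5, -0.2]
gripper_width: 1.0
```

```bash
python3 -c "
from h import *
st()"
```

```text
t 2.8 pos [488.  314.1 233.9] x [ 0.008 -0.    -1.   ] jawyaw -77.02 F [-0.8 -0.5 -0.2] w 1.0 q [ -24.9   26.4  -19.2   98.    10.4   57.  -125. ]
```

Emit:
{"name": "play_rows", "arguments": {
  "moves": "2 -17 -45 0 1; 0 0 -45 0 1; 0 0 -45 0 1; 0 0 0 0 1; 0 0 0 0 1"
}}

```text
time: 3.3
tool_pos: [0.4902, 0.2997, 0.0972]
tool_rot: [91.7, 89.4, 14.9]
ft_force: [1.4, 0.5, 0.6]
gripper_width: 1.0
```

```bash
python3 -c "
from h import *
st()
snap('scene','a1.png');snap('top','a1t.png')
im=cv2.imread('pics/a1.png')[330:450,230:430];cv2.imwrite('pics/a1.png',cv2.resize(im,None,fx=4,fy=4))
im=cv2.imread('pics/a1t.png')[300:450,210:360];cv2.imwrite('pics/a1t.png',cv2.resize(im,None,fx=4,fy=4))
"
```

```text
t 3.3 pos [490.2 299.7  97.2] x [ 0.011  0.003 -1.   ] jawyaw -76.79 F [1.4 0.5 0.6] w 1.0 q [ -25.7   35.8  -16.5  105.5   15.3   40.3 -127.8]
```

View pics/a1.png

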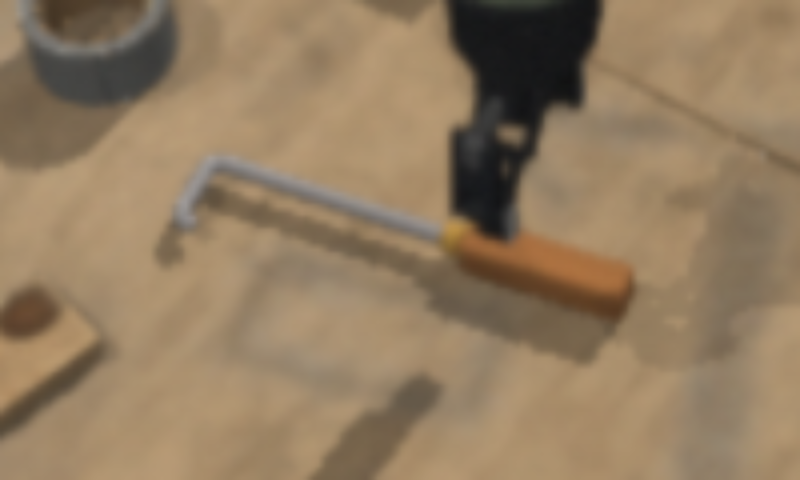

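View pics/a1t.png

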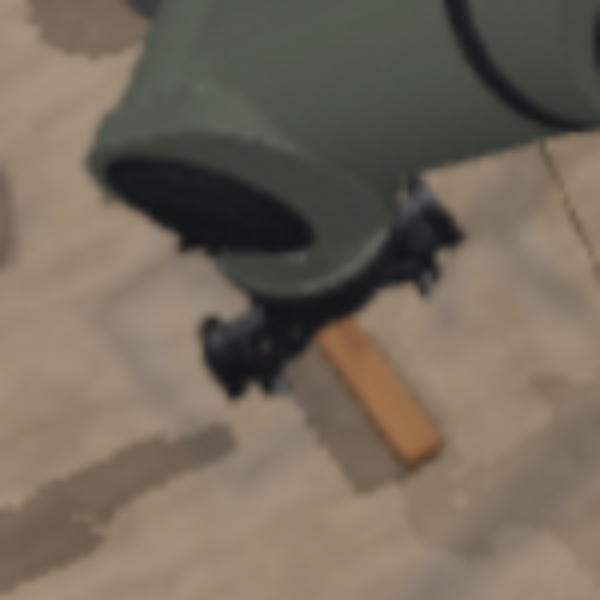

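Emit:
{"name": "play_rows", "arguments": {
  "moves": "0 -2 -45 0 1; 0 0 -26 0 1; 0 0 -10 0 1; 0 0 0 0 1; 0 0 0 0 1"
}}

```text
time: 3.9
tool_pos: [0.4967, 0.3013, 0.0255]
tool_rot: [101.8, 88.4, 24.9]
ft_force: [0.1, -0.2, -0.1]
gripper_width: 0.997
```

```bash
python3 -c "
from h import *
st()
snap('scene','a2.png');snap('top','a2t.png')
im=cv2.imread('pics/a2.png')[330:450,230:430];cv2.imwrite('pics/a2.png',cv2.resize(im,None,fx=4,fy=4))
im=cv2.imread('pics/a2t.png')[300:450,210:360];cv2.imwrite('pics/a2t.png',cv2.resize(im,None,fx=4,fy=4))
"
```

```text
t 3.9 pos [496.7 301.3  25.5] x [ 0.025  0.012 -1.   ] jawyaw -76.89 F [ 0.1 -0.2 -0.1] w 0.997 q [ -27.5   42.3  -13.8  106.8   18.6   31.5 -130.4]
```

View pics/a2.png

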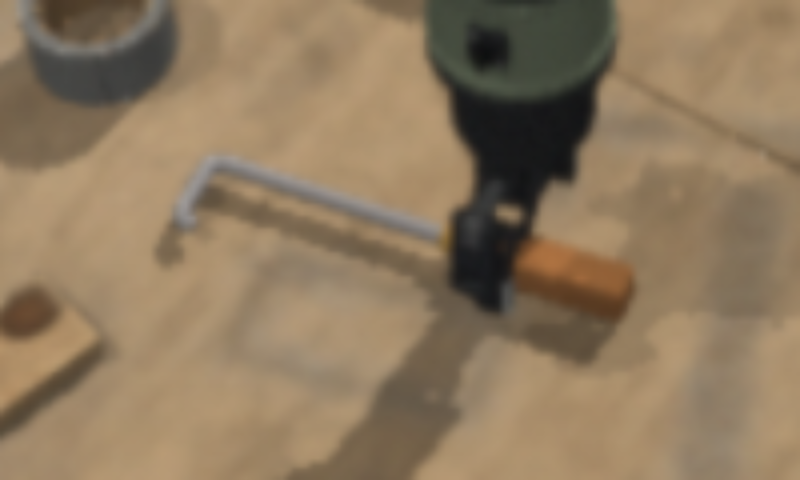

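Emit:
{"name": "play_rows", "arguments": {
  "moves": "-5 -3 -10 0 1; -2 -1 -8 0 1; 0 0 0 0 1; 0 0 0 0 1; 0 0 0 0 1"
}}

```text
time: 4.5
tool_pos: [0.4897, 0.2972, 0.0078]
tool_rot: [102.4, 88.3, 25.4]
ft_force: [-0.3, -0.3, -0.9]
gripper_width: 0.996
```

```bash
python3 -c "
from h import *
st()"
```

```text
t 4.5 pos [489.7 297.2   7.8] x [ 0.028  0.013 -1.   ] jawyaw -76.9 F [-0.3 -0.3 -0.9] w 0.996 q [ -28.2   43.4  -12.8  108.4   19.4   28.6 -131.5]
```

Emit:
{"name": "play_rows", "arguments": {
  "moves": "0 0 -4 0 1; 0 0 -3 0 1; 0 0 0 0 1; 0 0 0 0 0.5; 0 0 0 0 0.3"
}}

```text
time: 5.0
tool_pos: [0.49, 0.2974, 0.0004]
tool_rot: [102.5, 88.2, 25.6]
ft_force: [0.3, 1.3, -0.4]
gripper_width: 0.69
```

```bash
python3 -c "
from h import *
st()"
```

```text
t 5.0 pos [4.900e+02 2.974e+02 4.000e-01] x [ 0.028  0.013 -1.   ] jawyaw -76.9 F [ 0.3  1.3 -0.4] w 0.69 q [ -28.5   44.2  -12.5  108.4   19.7   27.8 -131.7]
```

Emit:
{"name": "play_rows", "arguments": {
  "moves": "0 0 0 0 0; 0 0 0 0 0; 0 0 0 0 0; 0 0 0 0 0; 0 0 0 0 0"
}}

```text
time: 5.5
tool_pos: [0.4901, 0.2974, 0.0007]
tool_rot: [102.6, 88.2, 25.6]
ft_force: [0.2, 1.7, -0.6]
gripper_width: 0.291
```

```bash
python3 -c "
from h import *
st()
snap('scene','a3.png')
im=cv2.imread('pics/a3.png')[330:450,230:430];cv2.imwrite('pics/a3.png',cv2.resize(im,None,fx=4,fy=4))
"
```

```text
t 5.5 pos [490.1 297.4   0.7] x [ 0.028  0.014 -1.   ] jawyaw -76.91 F [ 0.2  1.7 -0.6] w 0.291 q [ -28.5   44.1  -12.5  108.4   19.7   27.8 -131.7]
```

View pics/a3.png

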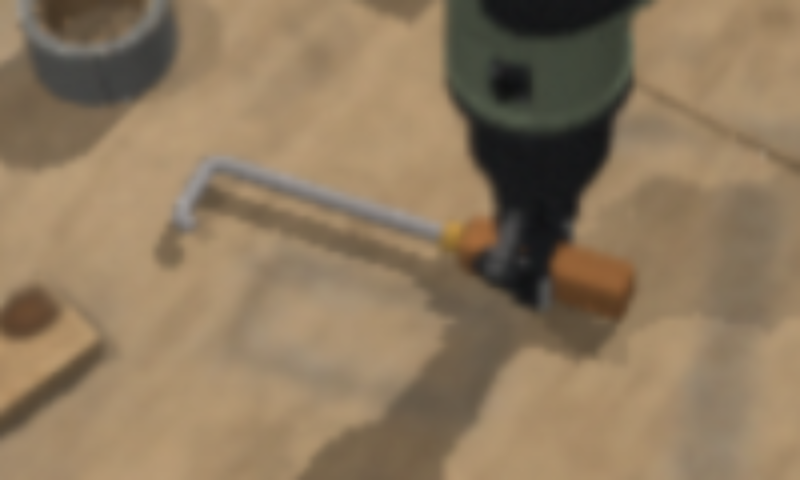

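Emit:
{"name": "play_rows", "arguments": {
  "moves": "0 0 5 0 0; 0 0 15 0 0; 0 0 32 0 0; -20 0 0 0 0; -30 0 0 -2 0"
}}

```text
time: 6.05
tool_pos: [0.4417, 0.2968, 0.0574]
tool_rot: [102.8, 88.1, 23.7]
ft_force: [0.3, 1.0, -1.4]
gripper_width: 0.294
```

```bash
python3 -c "
from h import *
st()
snap('scene','a4.png');snap('top','a4t.png')
im=cv2.imread('pics/a4.png')[300:450,230:430];cv2.imwrite('pics/a4.png',cv2.resize(im,None,fx=4,fy=4))
"
```

```text
t 6.05 pos [441.7 296.8  57.4] x [ 0.03   0.013 -0.999] jawyaw -79.12 F [ 0.3  1.  -1.4] w 0.294 q [ -30.5   36.1  -13.7  114.    17.4   30.1 -135.6]
```

View pics/a4.png

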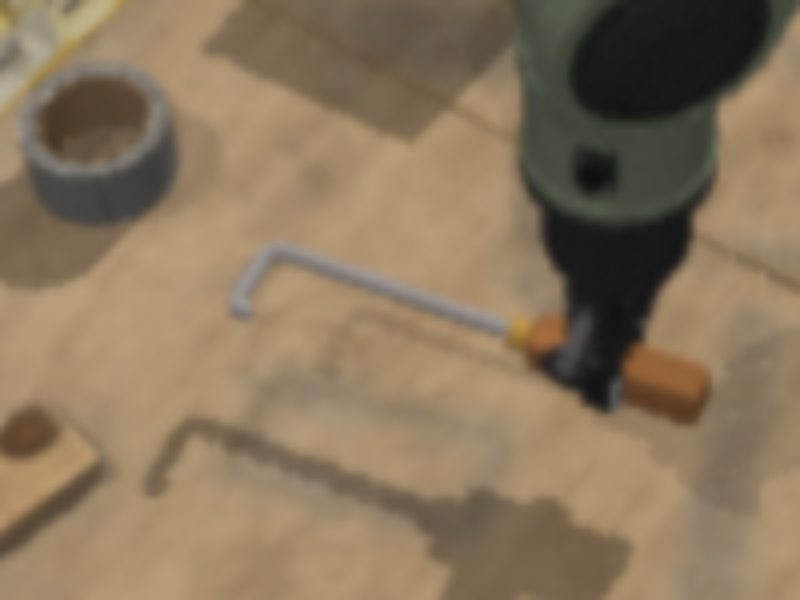

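View pics/a4t.png

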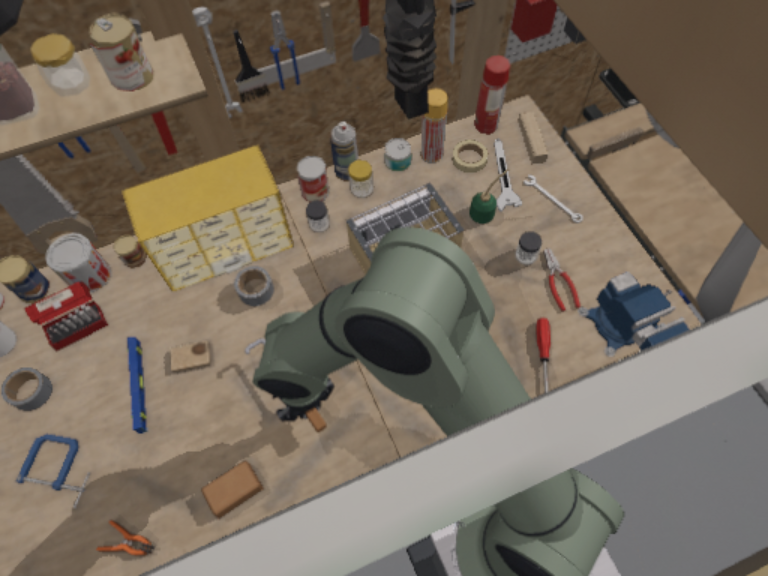

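Emit:
{"name": "play_rows", "arguments": {
  "moves": "-2 -40 0 0 0; -2 -45 0 0 0; -2 -45 0 0 0; 0 -45 0 0 0; 0 -45 0 -1 0"
}}

```text
time: 6.65
tool_pos: [0.4323, 0.0782, 0.0627]
tool_rot: [105.4, 87.8, 26.2]
ft_force: [1.5, -0.0, -3.4]
gripper_width: 0.296
```

Emit:
{"name": "play_rows", "arguments": {
  "moves": "0 -45 0 -1 0; 0 -45 0 -1 0; 0 -45 0 -1 0; 0 -40 0 -1 0; 0 0 0 0 0"
}}

```text
time: 7.15
tool_pos: [0.4323, -0.111, 0.0673]
tool_rot: [97.4, 87.6, 13.5]
ft_force: [0.0, 2.0, -1.9]
gripper_width: 0.296
```

```bash
python3 -c "
from h import *
st()"
```

```text
t 7.15 pos [ 432.3 -111.    67.3] x [ 0.041  0.01  -0.999] jawyaw -83.86 F [ 0.   2.  -1.9] w 0.296 q [ 21.3  30.2 -17.6 126.1  20.   23.8 -96.1]
```

Emit:
{"name": "play_rows", "arguments": {
  "moves": "0 -40 -10 -1 0; 2 -18 -9 -1 0; 0 0 0 0 0; 0 0 0 0 0; 0 0 0 0 0"
}}

```text
time: 7.65
tool_pos: [0.436, -0.1717, 0.0511]
tool_rot: [94.0, 87.3, 8.0]
ft_force: [0.1, -0.6, -1.9]
gripper_width: 0.287
```

```bash
python3 -c "
from h import *
st()
snap('scene','a5.png');snap('top','a5t.png')
im=cv2.imread('pics/a5.png')[180:380,300:500];cv2.imwrite('pics/a5.png',cv2.resize(im,None,fx=3,fy=3))
im=cv2.imread('pics/a5t.png')[180:380,300:500];cv2.imwrite('pics/a5t.png',cv2.resize(im,None,fx=3,fy=3))
"
```

```text
t 7.65 pos [ 436.  -171.7   51.1] x [ 0.046  0.006 -0.999] jawyaw -85.99 F [ 0.1 -0.6 -1.9] w 0.287 q [ 27.9  33.3 -16.7 123.5  20.9  23.2 -91.1]
```

View pics/a5.png

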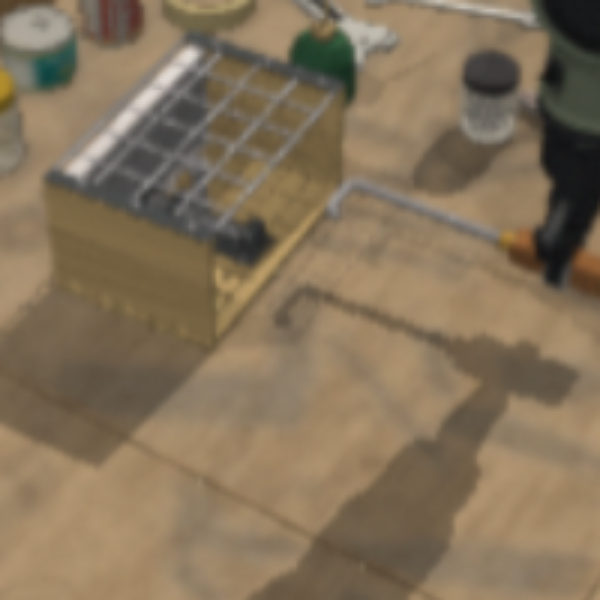

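View pics/a5t.png

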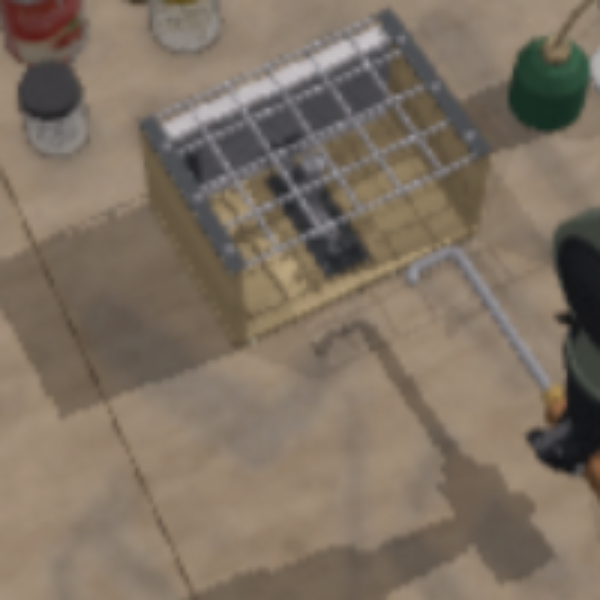

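```bash
cat >> h.py <<'E'
def tri(ps,pt):
    A=[];b=[]
    for n,p in(("scene",ps),("top",pt)):
        o,v=ray(n,[p]);v=v[0]/np.linalg.norm(v[0]);Q=np.eye(3)-np.outer(v,v);A.append(Q);b.append(Q@o)
    X,r,_,_=np.linalg.lstsq(np.vstack(A),np.hstack(b),rcond=None);return X,np.sqrt(r)
def toloc(w,o=(.6702,-.0876),yaw=4.6):
    a=np.radians(yaw);d=np.array(w)-np.array([*o,0]);c,s=np.cos(a),np.sin(a)
    return np.array([c*d[0]+s*d[1],-s*d[0]+c*d[1],d[2]])
def c3(u,off=(300,180),k=3): return ((np.array(u,float)+.5)/k+np.array(off))/1.5-.5
E
python3 - <<'E'
from h import *
for nm,a,b in(("corner",(350,184),(455,253)),("tip",(335,210),(412,277)),("knobcap",(182,180),(315,160)),("knobcap2",(200,168),(315,160)),("ferrule",(510,242),(553,405))):
    X,r=tri(c3(a),c3(b));print(nm,X.round(4),r.round(4),toloc(X).round(4))
s=st()
# predicted from gripper
a=np.radians(-85.99+90);print("pred corner",.436+.21*np.cos(a),-.1717+.21*np.sin(a))
E
```

```text
corner [ 0.642  -0.1578  0.0616] [0.0033] [-0.0337 -0.0677  0.0616]
tip [ 0.6304 -0.1125  0.0712] [0.0017] [-0.0417 -0.0216  0.0712]
knobcap [ 0.7849 -0.096   0.0424] [0.0033] [ 0.1136 -0.0176  0.0424]
knobcap2 [ 0.7591 -0.0857  0.0795] [0.0017] [ 0.0888 -0.0053  0.0795]
ferrule [ 0.4817 -0.1629  0.0697] [0.0031] [-0.1939 -0.0599  0.0697]
t 7.75 pos [ 436.2 -171.5   51.1] x [ 0.046  0.006 -0.999] jawyaw -85.95 F [-0.3 -0.2 -1.9] w 0.291 q [ 27.8  33.3 -16.7 123.5  20.9  23.2 -91.1]
pred corner 0.6454858906555876 -0.1570145781049634
```

Emit:
{"name": "play_rows", "arguments": {
  "moves": "0 -5 0 0.5 0; 25 2 0 0 0; 25 2 0 0 0; 25 2 0 0 0; 25 2 0 0 0"
}}

```text
time: 8.25
tool_pos: [0.5368, -0.1679, 0.0522]
tool_rot: [93.4, 87.5, 8.2]
ft_force: [1.3, 0.2, -2.5]
gripper_width: 0.294
```

```bash
cat > look.py <<'E'
import sys
from h import *
st();n=sys.argv[1]
snap('scene',n+'.png');snap('top',n+'t.png')
for f in(n,n+'t'):
    im=cv2.imread(f'pics/{f}.png')[180:380,300:500];cv2.imwrite(f'pics/{f}.png',cv2.resize(im,None,fx=3,fy=3,interpolation=cv2.INTER_CUBIC))
E
python3 look.py a6
```

```text
t 8.25 pos [ 536.8 -167.9   52.2] x [ 0.043  0.006 -0.999] jawyaw -85.17 F [ 1.3  0.2 -2.5] w 0.294 q [ 24.7  38.7 -17.8 109.7  19.5  32.  -90.8]
```

View pics/a6.png

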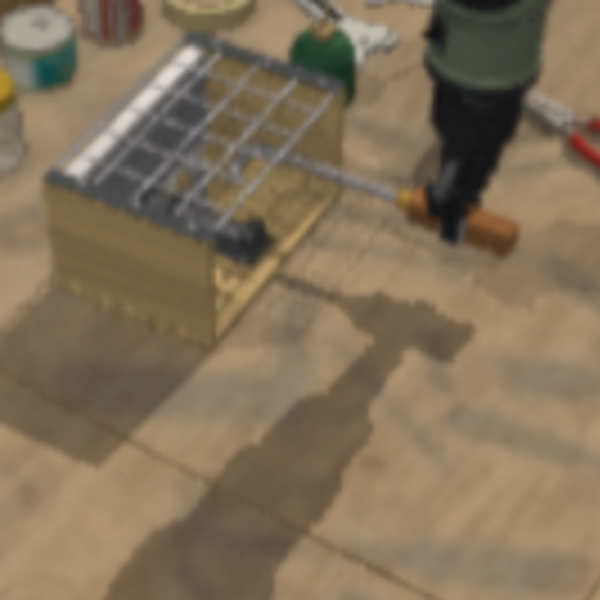

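View pics/a6t.png

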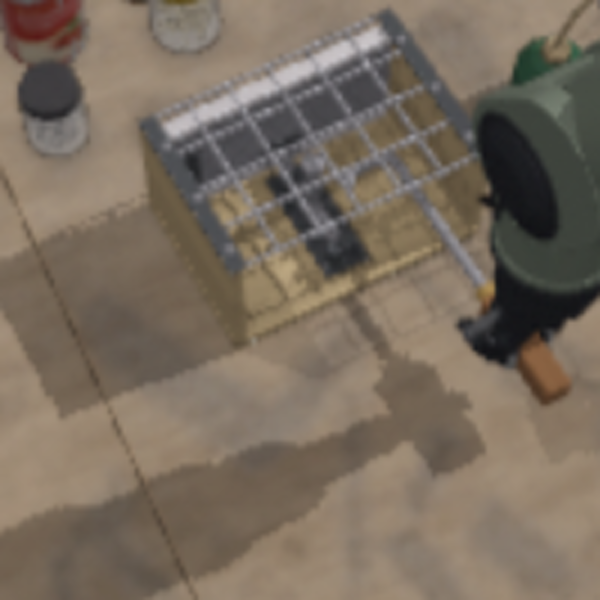

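Emit:
{"name": "play_rows", "arguments": {
  "moves": "16 1 0 0 0; 16 1 0 0 0; 15 1 0 0 0; 0 0 0 0 0; 0 0 0 0 0"
}}

```text
time: 8.85
tool_pos: [0.5856, -0.1634, 0.0519]
tool_rot: [94.3, 87.5, 9.5]
ft_force: [-0.4, -0.6, -2.5]
gripper_width: 0.29
```

```bash
python3 look.py a7
```

```text
t 8.85 pos [ 585.6 -163.4   51.9] x [ 0.043  0.007 -0.999] jawyaw -84.84 F [-0.4 -0.6 -2.5] w 0.29 q [ 22.9  41.7 -18.  102.7  19.   36.1 -90.7]
```

View pics/a7.png

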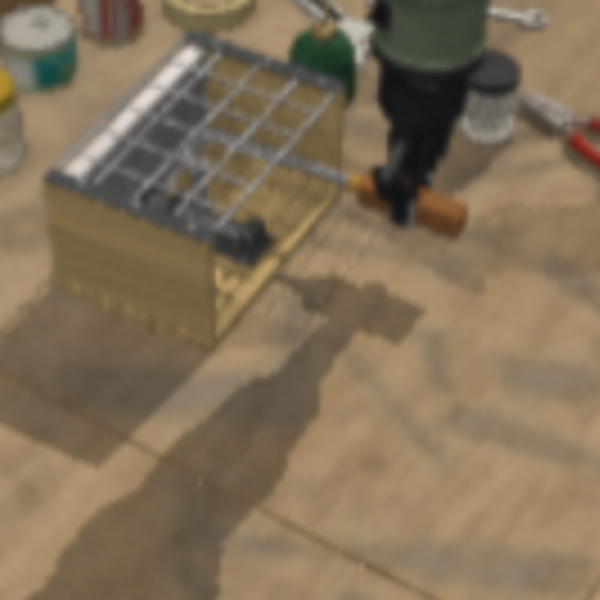

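View pics/a7t.png

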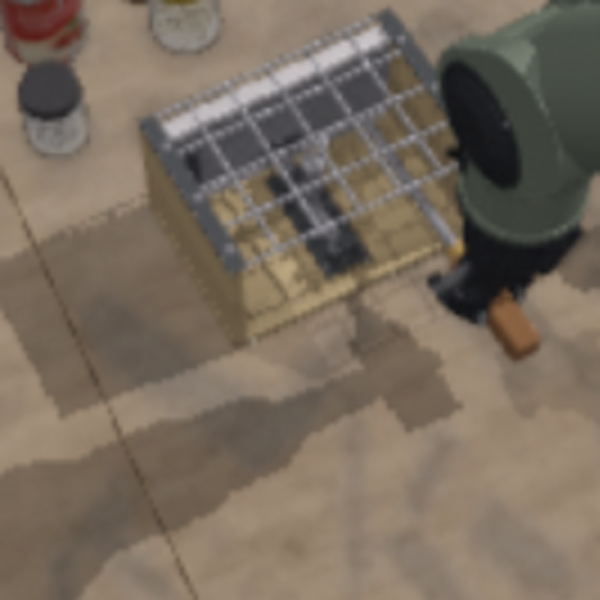

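```bash
cat > zoom.py <<'E'
import sys
from h import *
n=sys.argv[1]; out=[]
for c,(x,y,w,h) in(("scene",(225,135,55,45)),("top",(245,130,60,50))):
    im=np.ascontiguousarray(arm.grab_frame(c)[:,:,::-1])[y:y+h,x:x+w]
    out.append(cv2.resize(im,(480,480*h//w),interpolation=cv2.INTER_CUBIC)[:390])
    
h=min(o.shape[0] for o in out)
cv2.imwrite(f"pics/{n}.png",cv2.resize(np.hstack([o[:h] for o in out]),(800,int(h*800/960))))
E
python3 zoom.py z7
```

```text
(no output)
```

View pics/z7.png

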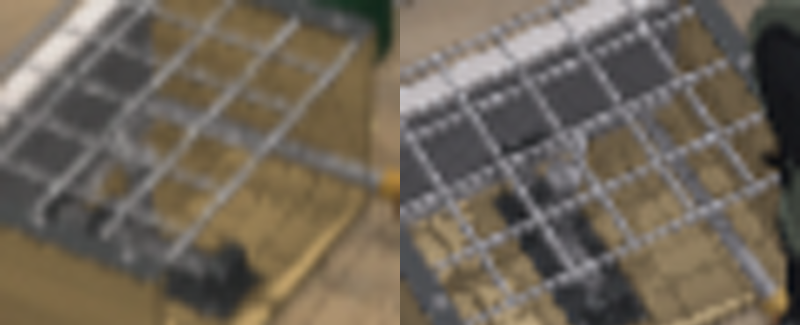

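```bash
cat > ovz.py <<'E'
import sys
from h import *
n=sys.argv[1]; post=float(sys.argv[2]) if len(sys.argv)>2 else .085
s=st();p=s["tool_pos"];M=R.from_euler("xyz",s["tool_rot"],degrees=True).as_matrix()
yaw=np.degrees(np.arctan2(M[1,2],M[0,2]))+90
z=p[2]+.0135
H=loc([(x,y,0) for x,y in((.1,0),(.15,0),(.21,0),(.21,.045),(.197,.045))],(p[0],p[1]),yaw);H[:,2]=z+.002
hl=np.array([toloc(q) for q in H]);print("corner",hl[2].round(4),"tip",hl[3].round(4))
K=loc([(post,0,.04),(post,0,.066),(post,0,.094)])
out=[]
for c,(x,y,w,h) in(("scene",(225,135,55,45)),("top",(245,130,60,50))):
    f=7
    im=cv2.resize(np.ascontiguousarray(arm.grab_frame(c)[:,:,::-1])[y:y+h,x:x+w],None,fx=f,fy=f,interpolation=cv2.INTER_CUBIC)
    im2=im.copy()
    for P,col in((H,(255,0,255)),(K,(0,255,0))):
        q=[tuple(int(round(v)) for v in (a-np.array([x,y])+.5)*f-.5) for a in proj(c,P)]
        for a in q: cv2.circle(im2,a,3,col,-1)
    out.append(np.vstack([im[:300],im2[:300]])[:600])
h=min(o.shape[0] for o in out)
cv2.imwrite(f"pics/{n}.png",np.hstack([o[:h,:400] for o in out])[:600,:800])
E
python3 ovz.py z8
```

```text
t 9.05 pos [ 585.7 -163.6   52.2] x [ 0.043  0.007 -0.999] jawyaw -84.87 F [-0.1  0.1 -1. ] w 0.297 q [ 22.9  41.7 -18.  102.7  19.   36.1 -90.7]
corner [ 0.1197 -0.067   0.0677] tip [ 0.1192 -0.022   0.0677]
```

View pics/z8.png

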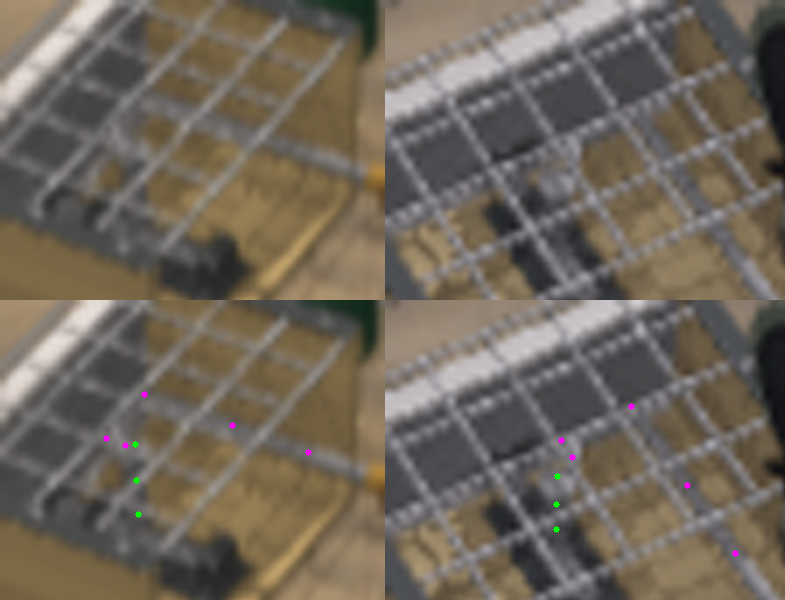

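Emit:
{"name": "play_rows", "arguments": {
  "moves": "-1 12 0 0 0; -1 12 0 0 0; -1 12 0 0 0; 0 6 0 0 0; 0 0 0 0 0"
}}

```text
time: 9.65
tool_pos: [0.5821, -0.1165, 0.0524]
tool_rot: [94.9, 87.5, 10.1]
ft_force: [-0.1, 0.3, -2.4]
gripper_width: 0.292
```

```bash
python3 ovz.py z9
```

```text
t 9.65 pos [ 582.1 -116.5   52.4] x [ 0.044  0.008 -0.999] jawyaw -84.8 F [-0.1  0.3 -2.4] w 0.292 q [ 18.3  40.6 -17.5 105.1  19.   34.7 -95.3]
corner [ 0.1199 -0.0195  0.0679] tip [0.1194 0.0255 0.0679]
```

View pics/z9.png

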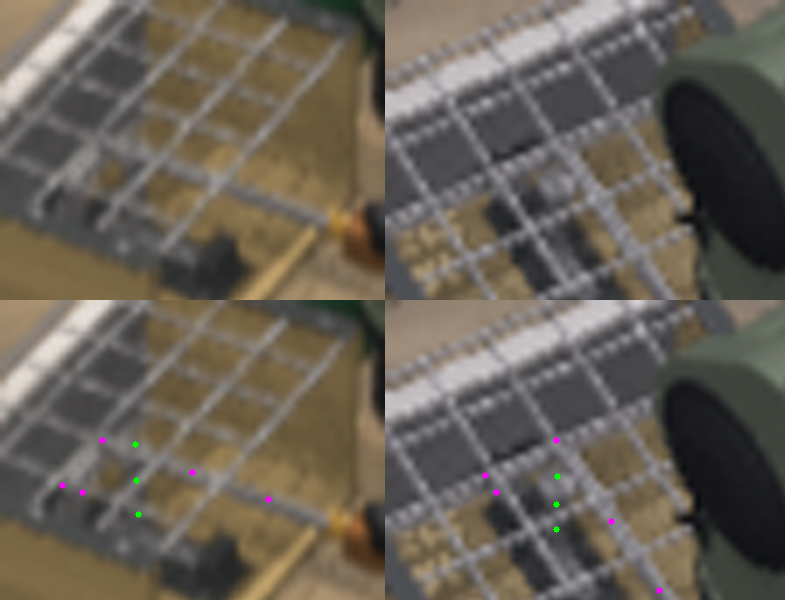

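Emit:
{"name": "play_rows", "arguments": {
  "moves": "-10 -3 0 0 0; -10 -1 0 0 0; -8 -1 0 0 0; -8 0 0 0 0; 0 0 0 0 0"
}}

```text
time: 10.25
tool_pos: [0.5429, -0.1248, 0.0526]
tool_rot: [93.6, 87.4, 8.6]
ft_force: [0.1, 0.4, -1.7]
gripper_width: 0.296
```

```bash
python3 ovz.py z10 .075
```

```text
t 10.25 pos [ 542.9 -124.8   52.6] x [ 0.045  0.007 -0.999] jawyaw -84.98 F [ 0.1  0.4 -1.7] w 0.296 q [ 19.9  38.2 -17.3 110.7  19.5  31.3 -95.3]
corner [ 0.0801 -0.0254  0.0681] tip [0.0797 0.0196 0.0681]
```

View pics/z10.png

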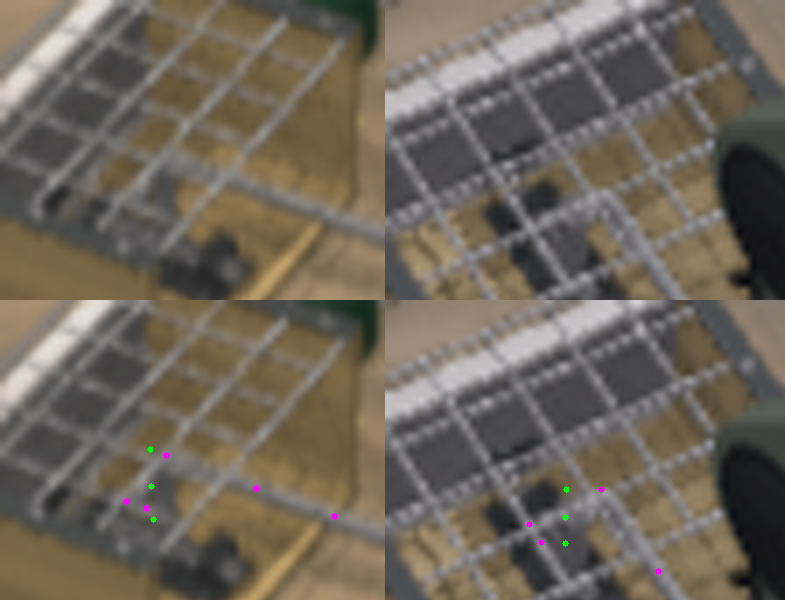

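Emit:
{"name": "play_rows", "arguments": {
  "moves": "-7 -1 0 0 0; -7 0 0 0 0; -5 -1 0 0 0; -3 0 0 0 0; 0 0 0 0 0"
}}

```text
time: 10.85
tool_pos: [0.5239, -0.1262, 0.0536]
tool_rot: [93.3, 86.9, 8.3]
ft_force: [4.0, 1.4, -4.4]
gripper_width: 0.296
```

```bash
python3 ovz.py z11 .045
```

```text
t 10.85 pos [ 523.9 -126.2   53.6] x [ 0.053  0.008 -0.999] jawyaw -84.93 F [ 4.   1.4 -4.4] w 0.296 q [ 20.5  36.9 -17.3 113.7  19.8  29.1 -95.3]
corner [ 0.0611 -0.025   0.0691] tip [0.0607 0.02   0.0691]
```

View pics/z11.png

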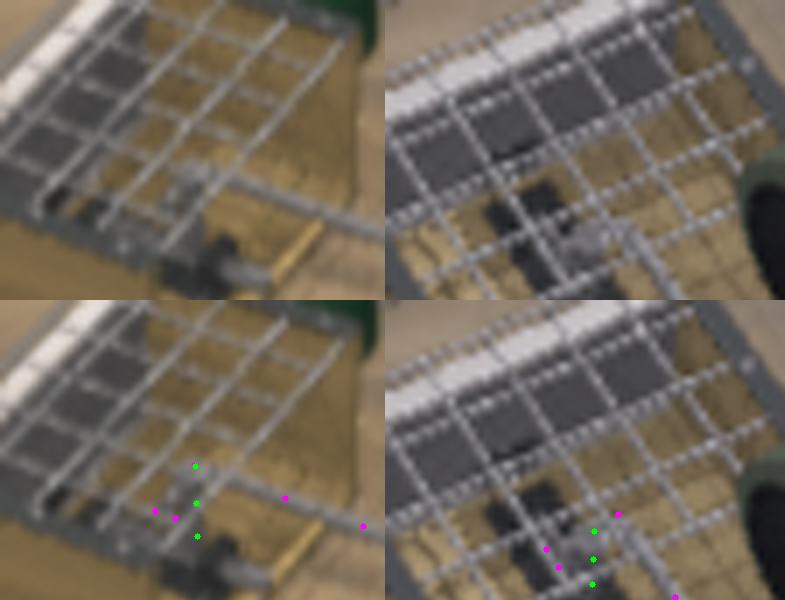

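Emit:
{"name": "play_rows", "arguments": {
  "moves": "-4 0 0 0 0; -4 -1 0 0 0; -4 0 0 0 0; 0 0 0 0 0; 0 0 0 0 0"
}}

```text
time: 11.45
tool_pos: [0.5239, -0.1251, 0.0576]
tool_rot: [92.3, 85.4, 7.5]
ft_force: [1.7, 0.4, -1.9]
gripper_width: 0.293
```

```bash
python3 ovz.py z12 .045
```

```text
t 11.45 pos [ 523.9 -125.1   57.6] x [ 0.079  0.01  -0.997] jawyaw -84.82 F [ 1.7  0.4 -1.9] w 0.293 q [ 20.8  36.1 -17.4 114.9  20.   27.3 -95.4]
corner [ 0.0612 -0.0235  0.0731] tip [0.0607 0.0215 0.0731]
```

View pics/z12.png

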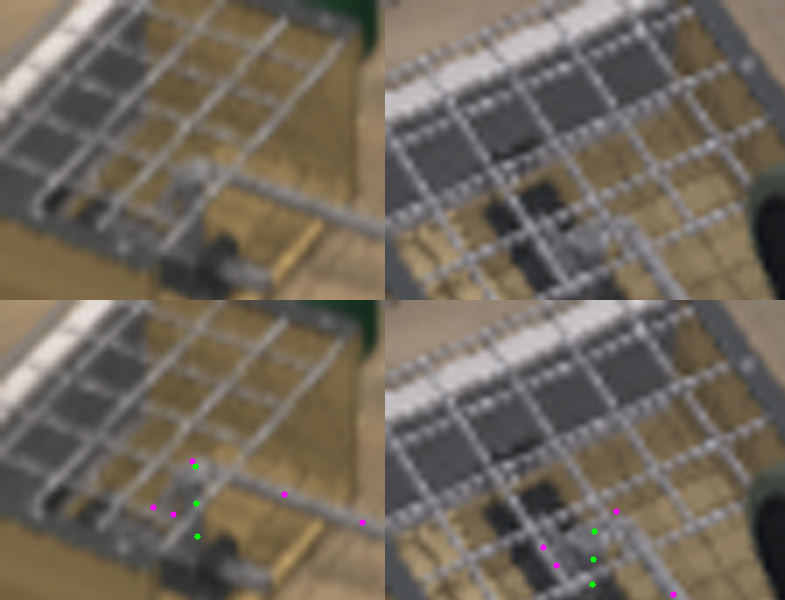

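```bash
python3 - <<'E'
from h import *
q={}
for n in("scene","top"):
    im=np.ascontiguousarray(arm.grab_frame(n)[:,:,::-1]);cv2.imwrite(f"pics/now_{n}.png",im)
    for r in arm.place_of("bolt_knob",n)[:3]: print(n,r["confidence"],np.round(r["location"],1),toloc(at(n,[r["location"]],.066)[0]).round(4))
    print(proj(n,loc([(.085,0,.066),(.045,0,.066)])).round(1).tolist())
out=[]
for n,(x,y,w,h) in(("scene",(235,145,40,40)),("top",(258,145,40,40))):
    a=[cv2.resize(cv2.imread(f"pics/{p}_{n}.png")[y:y+h,x:x+w],(300,300),interpolation=cv2.INTER_CUBIC) for p in("raw","now")]
    out.append(np.vstack(a))
cv2.imwrite("pics/cmp.png",np.hstack(out))
E
```

```text
scene 0.56 [251.2 163. ] [ 0.0516 -0.0001  0.066 ]
[[244.1, 160.3], [252.6, 163.5]]
top 0.58 [273.9 168.3] [0.0388 0.0049 0.066 ]
[[269.0, 158.7], [274.2, 166.5]]
```

View pics/cmp.png

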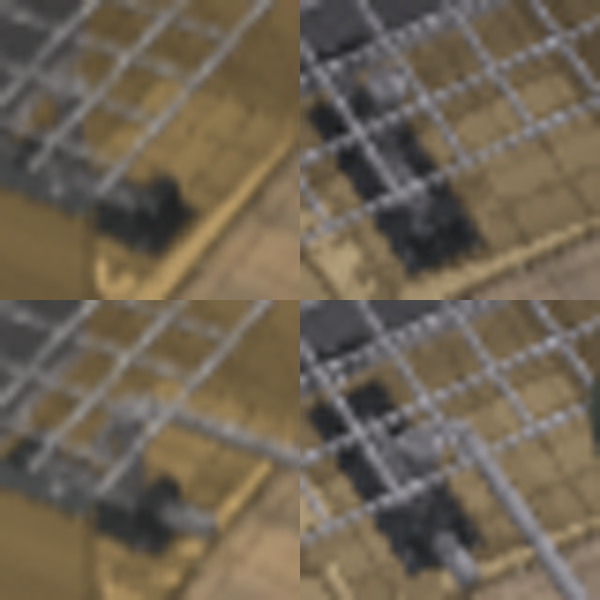

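Emit:
{"name": "play_rows", "arguments": {
  "moves": "0 0 0 0 0; 0 0 0 0 0; 0 0 0 0 0; 0 0 0 0 0; -8 -1 0 0 0"
}}

```text
time: 12.25
tool_pos: [0.5219, -0.1247, 0.0589]
tool_rot: [92.5, 84.8, 7.7]
ft_force: [52.5, 8.4, -6.8]
gripper_width: 0.298
```

```bash
python3 ovz.py z13 .045
```

```text
t 12.25 pos [ 521.9 -124.7   58.9] x [ 0.09   0.012 -0.996] jawyaw -84.74 F [52.5  8.4 -6.8] w 0.298 q [ 21.   35.6 -17.5 115.7  20.1  26.3 -95.4]
corner [ 0.0592 -0.0227  0.0744] tip [0.0587 0.0223 0.0744]
```

View pics/z13.png

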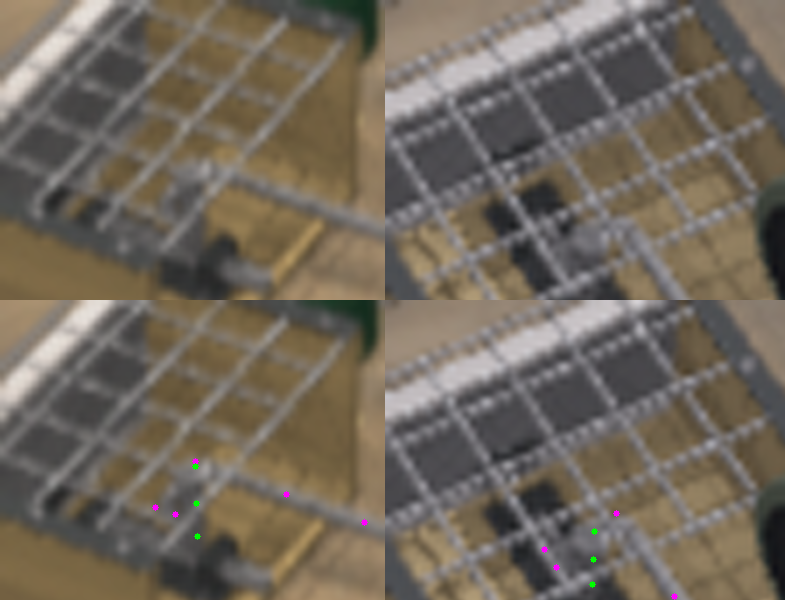

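```bash
python3 - <<'E'
from h import *
for nm,a,b in(("corner",(212,165),(628-385,224)),("corner'",(205,165),(628-385,222)),):
    X,r=tri((np.array(a)+.5)/7-.5+np.array([225,135]),(np.array(b)+.5)/7-.5+np.array([245,130]));print(nm,X.round(4),r,toloc(X).round(4))
for n in("scene","top"):
    for r in arm.place_of("hook_prong",n)[:2]+arm.place_of("hook_grip",n)[:2]: print(n,r)
E
python3 look.py a13
```

```text
corner [ 0.7214 -0.1083  0.0744] [0.00102966] [ 0.0494 -0.0247  0.0744]
corner' [ 0.7266 -0.1102  0.0696] [0.00065292] [ 0.0544 -0.0271  0.0696]
scene {'location': [252.7, 160.8], 'confidence': 0.71}
scene {'location': [300.4, 175.8], 'confidence': 0.74}
top {'location': [272.1, 163.7], 'confidence': 0.81}
top {'location': [303.1, 203.4], 'confidence': 0.56}
t 12.55 pos [ 522.1 -124.8   59.3] x [ 0.091  0.012 -0.996] jawyaw -84.74 F [33.5  5.9 -3.6] w 0.287 q [ 21.   35.6 -17.5 115.7  20.1  26.3 -95.4]
```

View pics/a13.png

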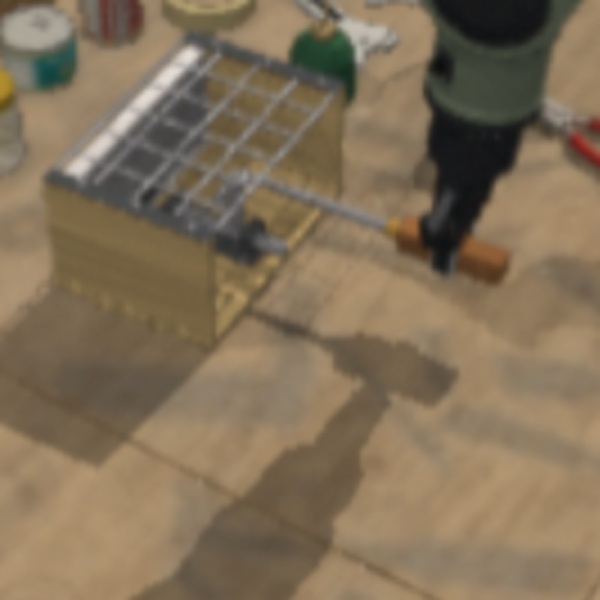

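Emit:
{"name": "play_rows", "arguments": {
  "moves": "5 0 -2 0 0; 5 0 -2 0 0; 6 1 -1 0 0; 5 0 0 0 0; 0 0 0 0 0"
}}

```text
time: 13.15
tool_pos: [0.5431, -0.124, 0.0535]
tool_rot: [92.3, 84.9, 7.5]
ft_force: [0.4, -1.1, -1.6]
gripper_width: 0.295
```

```bash
python3 ovz.py z14 .045
```

```text
t 13.15 pos [ 543.1 -124.    53.5] x [ 0.087  0.012 -0.996] jawyaw -84.76 F [ 0.4 -1.1 -1.6] w 0.295 q [ 20.2  37.4 -17.3 112.7  20.   27.6 -95.5]
corner [ 0.0803 -0.0237  0.069 ] tip [0.0798 0.0213 0.069 ]
```

View pics/z14.png

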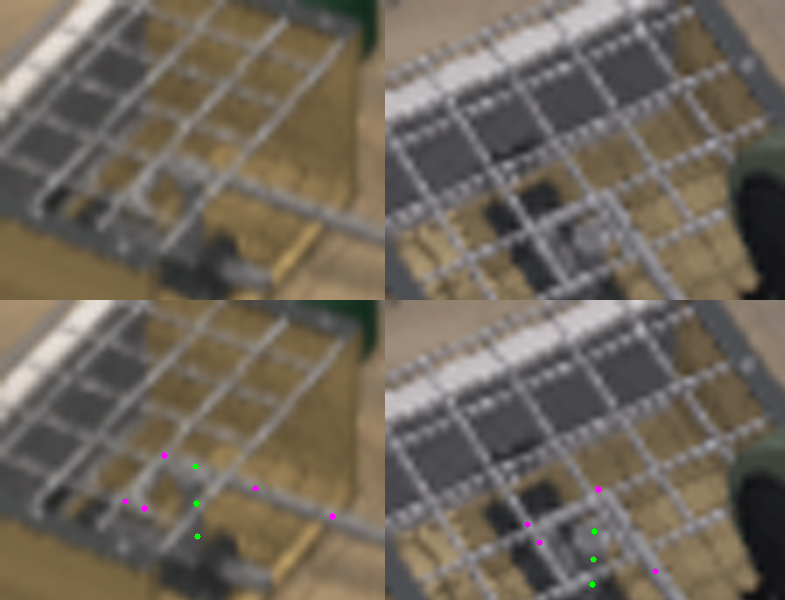

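Emit:
{"name": "play_rows", "arguments": {
  "moves": "3 -8 0 0 0; 2 -12 0 0 0; 1 -12 0 0 0; 1 -12 0 0 0; 0 -5 0 0 0"
}}

```text
time: 13.75
tool_pos: [0.5492, -0.1782, 0.0535]
tool_rot: [91.8, 85.0, 7.0]
ft_force: [-0.4, 0.5, -2.6]
gripper_width: 0.291
```

```bash
python3 ovz.py z15 .045
```

```text
t 13.75 pos [ 549.2 -178.2   53.5] x [ 0.086  0.011 -0.996] jawyaw -84.8 F [-0.4  0.5 -2.6] w 0.291 q [ 26.3  38.9 -18.4 109.4  19.9  29.9 -89.6]
corner [ 0.0821 -0.0784  0.069 ] tip [ 0.0816 -0.0334  0.069 ]
```

View pics/z15.png

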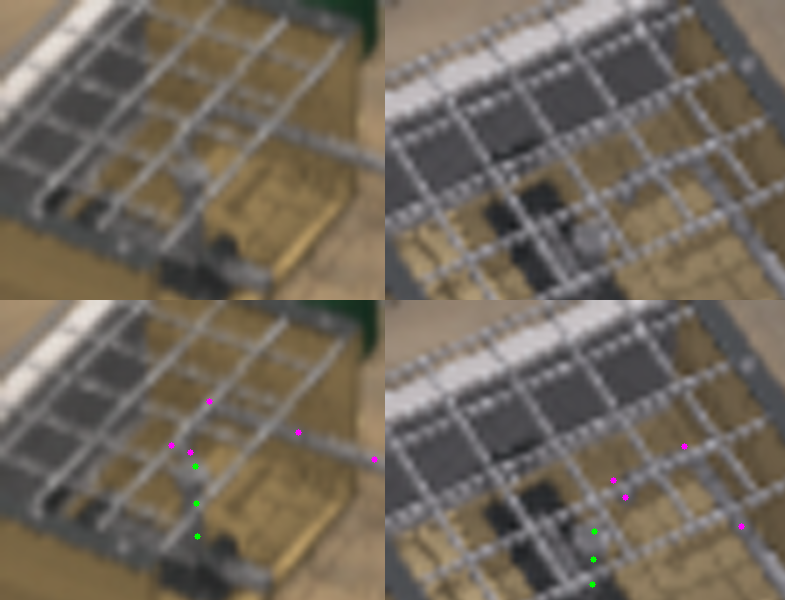

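Emit:
{"name": "play_rows", "arguments": {
  "moves": "-20 -1 0 0 0; -25 -2 0 0 0; -25 -2 0 0 0; -25 -2 0 0 0; -22 -2 0 0 0"
}}

```text
time: 14.35
tool_pos: [0.4307, -0.1836, 0.0537]
tool_rot: [93.1, 84.8, 8.5]
ft_force: [0.4, -1.0, -0.3]
gripper_width: 0.289
```

```bash
python3 look.py a16
```

```text
t 14.35 pos [ 430.7 -183.6   53.7] x [ 0.089  0.013 -0.996] jawyaw -84.59 F [ 0.4 -1.  -0.3] w 0.289 q [ 31.3  32.6 -17.9 125.1  21.7  20.1 -88.3]
```

View pics/a16.png

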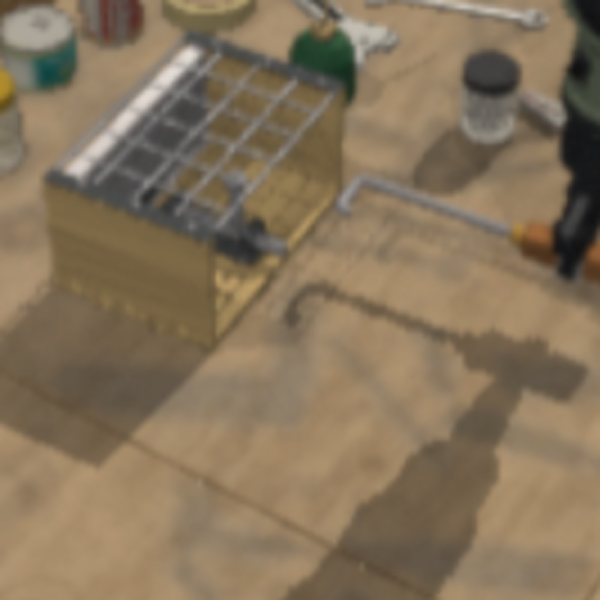

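View pics/a16t.png

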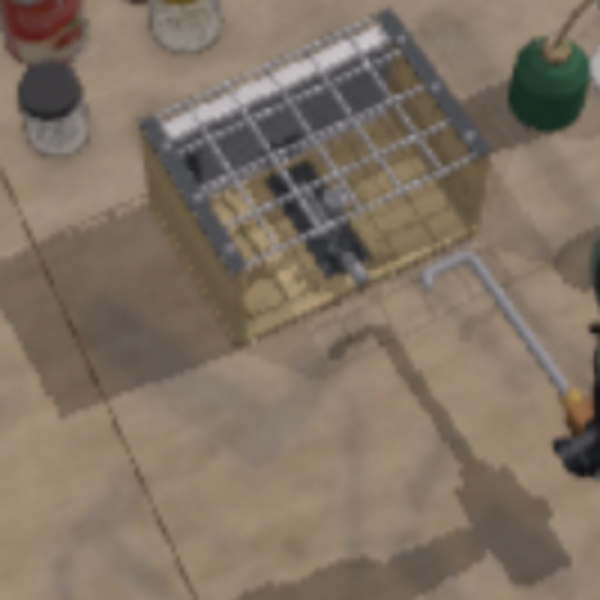

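```bash
python3 - <<'E'
from h import *
P={}
for nm,a,b in(("corner",(362,183),(469,257)),("tip",(346,208),(429,280)),("ferrule",(518,235),(571,395))):
    X,r=tri(c3(a),c3(b));P[nm]=X;print(nm,X.round(4),r.round(4))
d=P["corner"]-P["ferrule"];print(np.linalg.norm(d),np.degrees(np.arctan2(d[2],np.hypot(*d[:2]))),np.degrees(np.arctan2(d[1],d[0])))
Z=at("top",[[168,190]],.0);print(Z)
E
```

```text
corner [ 0.6352 -0.1675  0.059 ] [0.0034]
tip [ 0.6263 -0.1258  0.0648] [0.0031]
ferrule [ 0.4852 -0.1827  0.0617] [0.0011]
0.15080117229408832 -1.0547840031005773 5.782304488648697
[[0.82515777 0.31377576 0.        ]]
```

Emit:
{"name": "play_rows", "arguments": {
  "moves": "-3 30 5 0 0; 0 40 0 0 0; 0 40 0 0 0; 0 40 0 0 0; 0 40 0 0 0"
}}

```text
time: 14.95
tool_pos: [0.4271, 0.0087, 0.0594]
tool_rot: [93.1, 84.7, 7.9]
ft_force: [0.7, 0.5, -2.4]
gripper_width: 0.293
```

Emit:
{"name": "play_rows", "arguments": {
  "moves": "0 40 0 0 0; 0 40 0 0 0; 5 40 0 0 0; 20 30 0 0 0; 25 0 0 0 0"
}}

```text
time: 15.45
tool_pos: [0.4754, 0.1761, 0.0603]
tool_rot: [95.6, 84.6, 11.2]
ft_force: [-0.6, -1.2, -1.7]
gripper_width: 0.294
```

```bash
python3 -c "
from h import *
st()"
```

```text
t 15.45 pos [475.4 176.1  60.3] x [ 0.092  0.018 -0.996] jawyaw -84.4 F [-0.6 -1.2 -1.7] w 0.294 q [ -21.7   33.    -8.3  120.7   16.3   22.3 -127.8]
```

Emit:
{"name": "play_rows", "arguments": {
  "moves": "15 0 0 0 0; 10 0 -10 0 0; 0 0 -15 0 0; 0 0 -12 0 0; 0 0 0 0 0"
}}

```text
time: 15.95
tool_pos: [0.5035, 0.1802, 0.0206]
tool_rot: [96.9, 84.5, 12.7]
ft_force: [0.3, -0.5, -2.6]
gripper_width: 0.291
```

```bash
cat > look2.py <<'E'
import sys
from h import *
st();n=sys.argv[1];o=[]
for c,(x,y) in(("scene",(170,180)),("top",(155,165))):
    im=np.ascontiguousarray(arm.grab_frame(c)[:,:,::-1])[y:y+100,x:x+100];o.append(cv2.resize(im,(400,400),interpolation=cv2.INTER_CUBIC))
cv2.imwrite(f"pics/{n}.png",np.hstack(o))
E
python3 look2.py b1
```

```text
t 15.95 pos [503.5 180.2  20.6] x [ 0.094  0.021 -0.995] jawyaw -84.2 F [ 0.3 -0.5 -2.6] w 0.291 q [ -21.6   38.8   -7.1  117.4   17.6   19.5 -127.5]
```

View pics/b1.png

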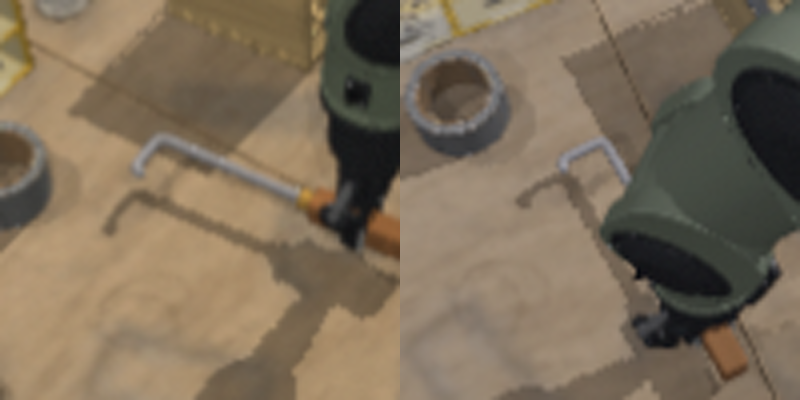

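Emit:
{"name": "play_rows", "arguments": {
  "moves": "0 0 -6 0 0; 0 0 -5 0 0; 0 0 -3 0 0; 0 0 -2 0 0; 0 0 -1 0 0"
}}

```text
time: 16.55
tool_pos: [0.5044, 0.1806, 0.005]
tool_rot: [97.4, 84.3, 13.1]
ft_force: [-0.4, 0.0, -1.4]
gripper_width: 0.291
```

```bash
python3 look2.py b2
```

```text
t 16.55 pos [504.4 180.6   5. ] x [ 0.097  0.023 -0.995] jawyaw -84.2 F [-0.4  0.  -1.4] w 0.291 q [ -22.3   40.6   -6.1  117.5   18.1   17.3 -128.1]
```

View pics/b2.png

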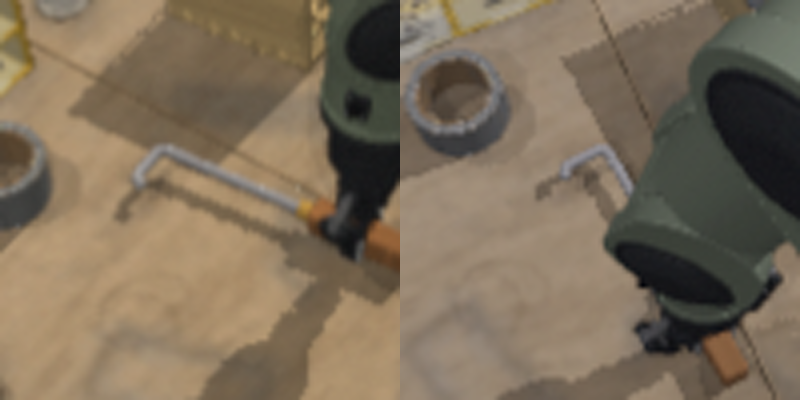

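Emit:
{"name": "play_rows", "arguments": {
  "moves": "0 0 -1 0 0; 0 0 -1 0 0; 0 0 -1 0 0; 0 0 -1 0 0; 0 0 -1 0 0"
}}

```text
time: 17.15
tool_pos: [0.505, 0.1808, 0.0008]
tool_rot: [97.4, 84.2, 13.2]
ft_force: [-8.2, 0.5, 33.0]
gripper_width: 0.293
```

```bash
python3 look2.py b3
```

```text
t 17.15 pos [505.  180.8   0.8] x [ 0.098  0.023 -0.995] jawyaw -84.22 F [-8.2  0.5 33. ] w 0.293 q [ -22.5   41.    -5.8  117.5   18.3   16.7 -128.3]
```

View pics/b3.png

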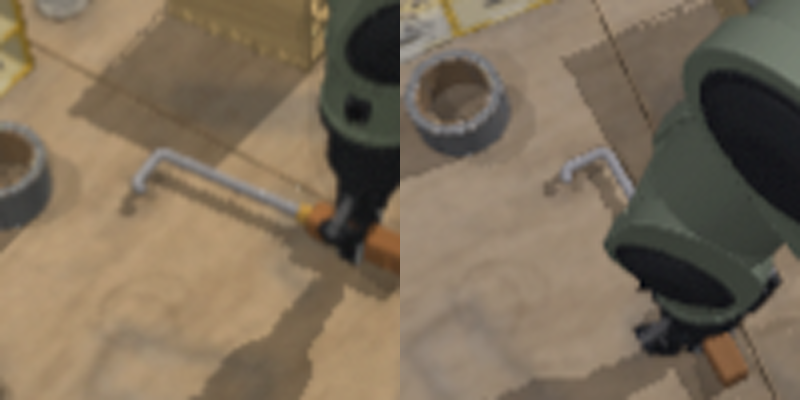

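Emit:
{"name": "play_rows", "arguments": {
  "moves": "0 0 0.5 0 0; 0 0 0 0 0; 0 0 0 0 0; 0 0 0 0 0; 0 0 0 0 0"
}}

```text
time: 17.75
tool_pos: [0.505, 0.1808, 0.0013]
tool_rot: [97.4, 84.2, 13.2]
ft_force: [-0.2, -0.0, -1.3]
gripper_width: 0.291
```

Emit:
{"name": "play_rows", "arguments": {
  "moves": "0 0 0 0 0.4; 0 0 0 0 0.5; 0 0 0 0 0.8; 0 0 0 0 1; 0 0 0 0 1"
}}

```text
time: 18.25
tool_pos: [0.5053, 0.1809, 0.0014]
tool_rot: [97.5, 84.2, 13.3]
ft_force: [0.7, 0.2, -1.1]
gripper_width: 0.979
```

Emit:
{"name": "play_rows", "arguments": {
  "moves": "0 0 0 0 1; 0 0 0 0 1; 0 0 0 0 1; 0 0 0 0 1; 0 0 0 0 1"
}}

```text
time: 18.75
tool_pos: [0.5053, 0.181, 0.0015]
tool_rot: [97.6, 84.1, 13.3]
ft_force: [-0.3, -0.6, 0.9]
gripper_width: 0.998
```

```bash
python3 look2.py b4
```

```text
t 18.75 pos [505.3 181.    1.5] x [ 0.099  0.023 -0.995] jawyaw -84.21 F [-0.3 -0.6  0.9] w 0.998 q [ -22.5   41.    -5.8  117.5   18.3   16.7 -128.3]
```

View pics/b4.png

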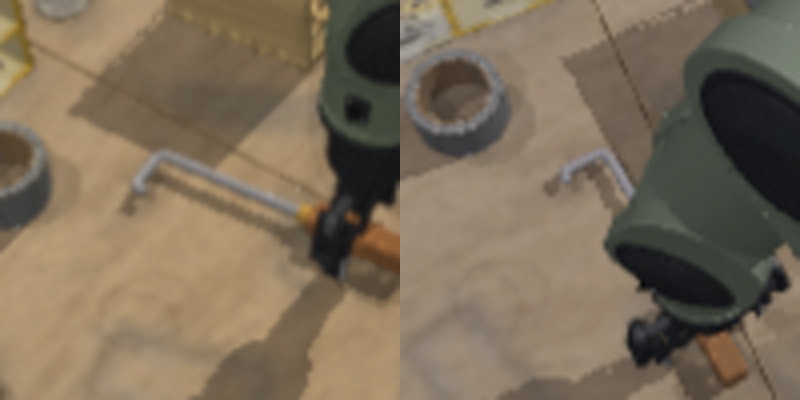

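Emit:
{"name": "play_rows", "arguments": {
  "moves": "0 0 8 0 1; 0 0 20 0 1; 0 0 35 0 1; 0 0 45 0 1; 0 0 45 0 1"
}}

```text
time: 19.35
tool_pos: [0.5013, 0.1797, 0.1561]
tool_rot: [96.3, 84.7, 12.1]
ft_force: [-0.4, -0.5, -0.5]
gripper_width: 0.998
```

Emit:
{"name": "play_rows", "arguments": {
  "moves": "-10 -40 10 0 1; 0 -40 10 0 1; 0 -40 0 0 1; 0 -40 0 0 1; 0 0 0 0 1"
}}

```text
time: 19.85
tool_pos: [0.4924, 0.016, 0.1872]
tool_rot: [96.3, 83.9, 12.3]
ft_force: [-0.0, 1.8, 0.0]
gripper_width: 1.004
```

```bash
python3 look2.py b5; python3 - <<'E'
from h import *
snap("scene","end_s.png");snap("top","end_t.png")
for n in("scene","top"):
    for t,z in dict(hook_grip=.014,hook_prong=.014,bolt_knob=.066,jar=0,pliers=0).items():
        for r in arm.place_of(t,n)[:1]: print(n,t,round(r["confidence"],2),at(n,[r["location"]],z)[0].round(4),toloc(at(n,[r["location"]],z)[0]).round(4) if t=="bolt_knob" else "")
E
```

```text
t 19.85 pos [492.4  16.  187.2] x [ 0.104  0.023 -0.994] jawyaw -83.94 F [-0.   1.8  0. ] w 1.004 q [  3.3  19.1 -14.5 118.1   7.3  37.5 -99.7]
scene hook_grip 0.87 [0.5033 0.1794 0.014 ] 
scene hook_prong 0.83 [0.6968 0.2237 0.014 ] 
scene bolt_knob 0.54 [ 0.7268 -0.0874  0.066 ] [ 0.0564 -0.0043  0.066 ]
scene jar 0.61 [ 0.6049 -0.3717  0.    ] 
scene pliers 0.51 [ 0.5013 -0.4055  0.    ] 
top hook_grip 0.93 [0.5095 0.1877 0.014 ] 
top hook_prong 0.75 [0.7147 0.2128 0.014 ]
```

View pics/end_s.png

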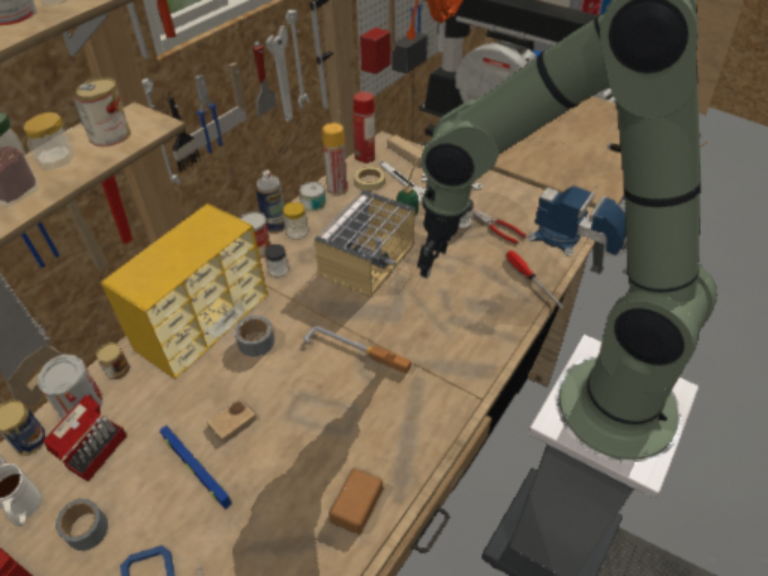

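View pics/end_t.png

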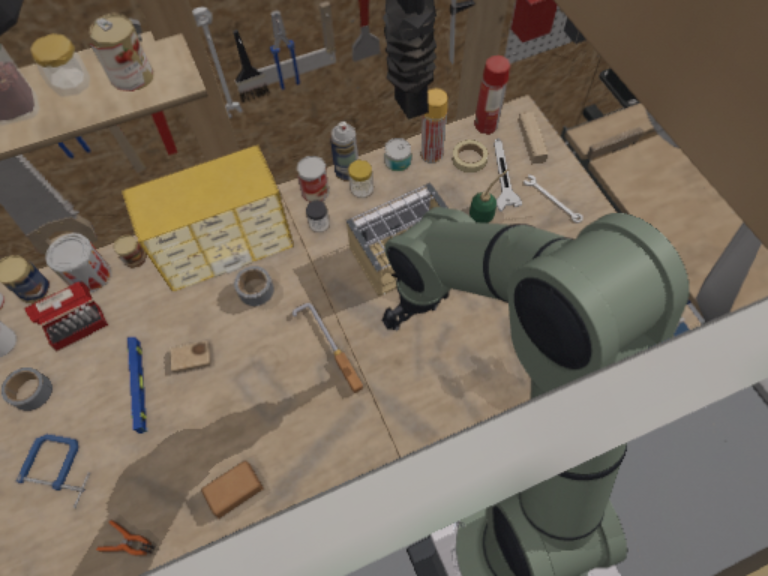

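```bash
python3 - <<'E'
from h import *
st()
o=[]
im=np.ascontiguousarray(arm.grab_frame("scene")[:,:,::-1]);cv2.imwrite("pics/end_scene.png",im)
for p in("now","end"):
    o.append(cv2.resize(cv2.imread(f"pics/{p}_scene.png")[150:190,235:275],(300,300),interpolation=cv2.INTER_CUBIC))
cv2.imwrite("pics/cmp2.png",np.hstack(o))
im=im[205:260,190:285];cv2.imwrite("pics/hk.png",cv2.resize(im,None,fx=7,fy=7,interpolation=cv2.INTER_CUBIC))
E
```

```text
t 20.55 pos [492.7  21.4 186.4] x [ 0.103  0.025 -0.994] jawyaw -83.56 F [ 0.4 -0.3 -0.1] w 0.999 q [   2.9   19.2  -14.7  118.     7.4   37.5 -100. ]
```

View pics/cmp2.png

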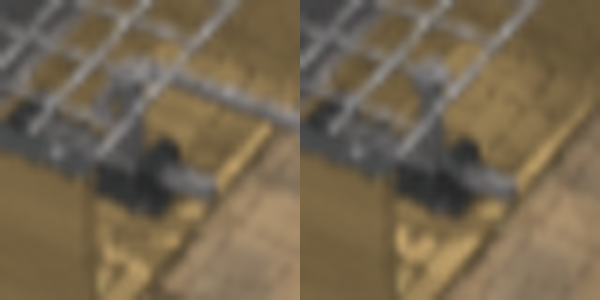

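View pics/hk.png

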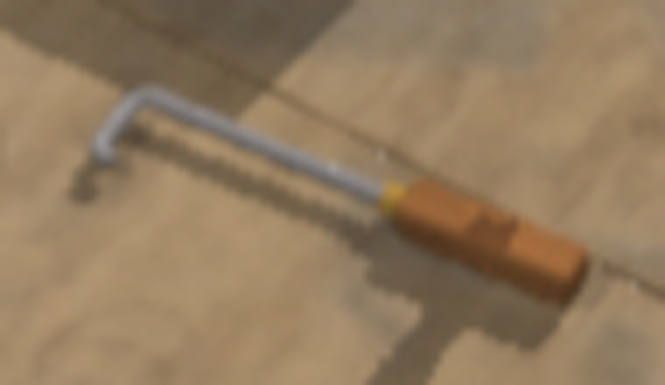

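```bash
python3 -c "
from h import *
print(arm.close_job())"
```

```text
the job is handed in; nothing more can be done
None
```

The bolt is drawn back to its stop, the hook lies flat on the bench outside the locker, and the job was handed in at about 20.6 s.

**What I did:** I gripped the hook by its wooden handle and passed its prong in to the right of the knob post. I moved it behind the post and pulled towards the front. The first contact with the stop moved nothing further, and a last check pull read 52 N with the hook standing still. I then freed the prong, withdrew it and laid the hook down left of the locker, in front of it, at about (0.505, 0.18). I let go and moved the arm clear.

**Last checks:**
- **Bolt:** its front end shows at the same pixels in the final picture as when it was held at the stop, so freeing the hook did not push it back.
- **Hook:** in the last picture it is alone on the bench, and its shadow offset looks the same as when it lay there at the start.
- **Jar and pliers:** they stand where they were, within the detector's roughly 1 cm scatter.

**Disagreements and blemishes:**
- The detector put the drawn knob anywhere from 39 to 56 mm inside the front edge, against 45 mm expected. I relied on the stop force and the bolt's end instead.
- During the pull the tool tilted about 5° and the hook turned slightly in the grip.
- When I set the hook down, the contact briefly read 33 N on the wrist before I eased off and opened the fingers.

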